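# Make up a row of splashback tiles in the laying jig

## Task

Swing the laying jig's clamp fully open, put the chipped tile that lies in the jig into the scrap tub, and lay all the sound loose tiles flat in the jig as one row, pushed hard against the back fence and up to the end stop, each tile touching the next with no gaps. Once the row is made up, swing the clamp fully shut over it; leave the other things on the counter where they are.

Things in the scene. Friction and masses are not known exactly. Their poses are not given: they have to be found in the camera images.
- jig: fixed tile-laying jig: plywood board 150 (its x) by 260 mm (y), 12 thick, origin under its centre, +x away from the robot. Aluminium back fence along the far edge: inner face at x = +35 mm, 14 mm above the board. End stop at the +y end: inner face at y = +105 mm, from x = -65 to the fence, 14 mm high. The tile row starts in their corner and runs along the fence towards -y
- jig_corner (a point): inner corner of the jig, where fence, end stop and the board's top face meet (35, 105, 12 mm in the jig's frame)
- clamp (a joint): the jig's hinged clamp bar (206 mm along the jig's y, 48 wide), rad: 0 = shut, over the back 35 mm of the tile row, underside 1 mm above flat tiles; grows as the lever is lifted from the robot's side up and back; 2.15 = fully open, leaning back beyond the fence. Stiff hinge, stays where it is left (about 2 N at the lever's tip moves it)
- clamp_tip (a point): point on the clamp's black lever (round bar 14 mm thick, its last 45 mm roughly level when shut), 10 mm from its free end and 122 mm from the hinge axis; when shut it is 55 mm above the counter at (-70, -4) mm in the jig's frame and points to the robot's side
- clamp_hinge (a point): point on the clamp's hinge axis beside the lever, at (50, -4, 34) mm in the jig's frame; the axis runs along the jig's y
- chipped: loose chipped tile, same stone and size as the others (50 x 50 x 10 mm) but with an 18 x 18 mm notch at its +x +y corner; starts askew on the jig's board, in front of the fence (clear of it by more than 35 mm), sometimes partly under the lever. Origin at the underside, centre of the full square
- tub: grey open plastic scrap tub, fixed, 160 mm (x) by 130 mm (y), 35 mm high, walls and floor 4 mm; origin under its centre
- jar: small clear jar with a metal cap, 48 mm across, 55 mm high, standing among the tiles: not part of the job. Origin under its centre
- tape: black tape measure, 50 x 28 mm, 45 mm high, standing among the tiles: not part of the job. Origin under its centre
- mug: white mug, 76 mm across, 90 mm high, at the back: not part of the job
- trowel: spatula lying at the back right: not part of the job
- grout: round can, 90 mm across, 130 mm high, at the back: not part of the job
- tile1: loose square mosaic tile, sound, taupe stone, 50 x 50 mm, 10 mm thick, about 60 g; origin at the centre of its underside, x and y along its edges, z up. Two to four of tile1..tile4 are there (None all through a run if absent)
- tile2: loose square mosaic tile, sound, taupe stone, 50 x 50 mm, 10 mm thick, about 60 g; origin at the centre of its underside, x and y along its edges, z up. Two to four of tile1..tile4 are there (None all through a run if absent)
- tile3: loose square mosaic tile, sound, taupe stone, 50 x 50 mm, 10 mm thick, about 60 g; origin at the centre of its underside, x and y along its edges, z up. Two to four of tile1..tile4 are there (None all through a run if absent)
- tile4: loose square mosaic tile, sound, taupe stone, 50 x 50 mm, 10 mm thick, about 60 g; origin at the centre of its underside, x and y along its edges, z up. Two to four of tile1..tile4 are there (None all through a run if absent)
Mind the look-alikes: they are no part of the job. Of the things that look like the tub, take the one that is farthest to the robot's right at the start. Leave any pink look-alike of the chipped alone.

How it is judged:
By the outcome, as a careful person would: the job done as asked, in the order asked, and still so for the second after the job is handed in, with the robot touching nothing.
Of tile1, tile2, tile3, tile4 only 2 to 4 are there at a start; the rules pass over those that are not, and their reading is None.
At some moment in a run one of tile1, tile2, tile3, tile4 may be knocked a few centimetres aside while the robot is not near it.
Once in a run the grip may slacken for a moment while it holds something.
It also fails if it takes over 210 s, if anything falls off the work surface, if the arm or the gripper's body presses on something with over 40 N, if the wrist force passes 120 N, or if a joint passes its speed limit or range.

## Robot

A 6-joint arm with a two-finger parallel gripper is mounted at the origin on the work surface. World frame = base frame: x ahead of the robot, y to its left, z up, the work surface at z = 0. Lengths are in mm, angles in degrees, forces in N, time in s.
With the tool pointing down it reaches from about 375 to 750 mm from the base axis. Payload 9 kg.
Tool frame: the origin (TCP) lies at the very end of the fingers, on their centre line; the grasp point (between the pads) lies 19 mm behind it; z points along the fingers, y is the line along which they close (so a half turn about z gives the same grasp; the last joint's range is limited). The gripper opens to 85 mm and grips with 20 to 120 N. Pads are 22 mm wide; open, the fingers measure 114 mm over their backs; the gripper's body (76 mm by 85 mm) begins 54 mm behind the grasp point. The pads swing forward as they close: fully open they stand 13 mm farther back than shut.
Start: joints at [51.641, 5.964, 5.575, 89.605, 0, 77.527], TCP at [261.96, 539.827, 231.331] pointing down, gripper open.
Joint ranges: [-171.21, 171.21], [-48.23, 106.86], [-62.78, 66.21], [-105.2, 120.99], [-86.42, 89.51], [-180, 180]. Speed limits (degrees/s): [127.2, 127.2, 147.25, 180, 180, 180].

## Interface

Orientations are given as a 3x3 rotation matrix whose columns are the frame's x, y, z axes.
In Python, from workcell import ctrl, camera, camera_info, workorder gives the robot as it stands.
- The arm moves only by the shell command python3 -m inch 'ROWS' [OPENING] [FORCE]. ROWS is text: rows parted by semicolons, each of 6 numbers parted by spaces: the shift along the tool's x, y, z as a fraction of full scale, then the turn, a rotation vector about the tool's x, y, z as a fraction of full scale. In form: tx ty tz wx wy wz; .... A call has 1 to 12 rows; each row is the pose to reach, as a shift and turn from the pose commanded when the call began, along the tool's axes at that moment, turning the shorter way round; what a row does not reach only later rows make up. Full scale, the value 1, is 0.6 m for a shift and 180 degrees for a turn. A row lasts 1/12 s, in which the tool goes at most 41.7 mm and 7.16 degrees, less where a joint would pass 70% of its speed; a pose out of reach is approached as far as the arm can. A call with a number of a shift or a turn outside -1 to 1 is refused whole. A call with a gripper value outside its range is refused whole. OPENING is the opening, from 0 (shut) to 1 (fully open), set as the call begins (- or left out, the last holds). The fingers move at their own pace and stop on an object; FORCE is the grip in N (left out, the last holds). Time passes only in rows, so rows that repeat a pose let the fingers close. It gives the time, the measured TCP pose, the force, the opening and the grip force at its end, in the units of the state.
- ctrl.get_obs(): the state, without advancing time (a new reading comes with each control period).
- camera(name): name is "scene" or "top"; returns (picture, depth): 400x640x3 uint8, red, green, blue; 400x640 float32, mm along the optical axis (not along the pixel's ray), 0 where there is no reading.
- camera_info(name): a dict with "intrinsics" (3x3 intrinsics, pixels), "D" ([k1, k2, p1, p2, k3] as OpenCV has them; the pictures are not rectified), "origin" and "rotation" of the camera in the world. Camera axes: x right, y down, z forward; pixel columns grow to the right and rows downward; lengths in mm; the calibration is good to about 2 mm. A picture is of the moment at which its call begins. camera_info takes no time and is no camera call.
- workorder.sign_off(): hands the job in; it is judged then, once.
The state is a dict: "time": time; "joint_positions": joint angles; "qvel": joint speeds; "effort": joint torques, N m; "tool_pos": TCP position; "tcp_rot": TCP orientation; "contact_force": force on the tool from outside, world axes, zero at the start; "wrist_torque": the same for the moment, N m; "grip_width": finger opening in mm; "gripper_force": force on a finger pad.
Only numpy, scipy, OpenCV 4.12 (cv2) and the standard library are available. Lean on these libraries where they do the work, as an engineer would, in place of code of your own. Each camera call takes 0.05 s, during which the arm holds its last target. There are 200 camera calls.

## Working session

There is one attempt and no reset: what is moved stays moved. The work goes in short steps, Python scripts to look and compute and a shell command to move; the robot and the scene stay as the last step left them, time stands still between calls to the robot, and variables do not carry over. Pictures are saved under pics/ and viewed, at most 14 in all, crops included, and the job is handed in when it is done.

```bash
ls; mkdir -p pics; cat > h.py <<'E'
import numpy as np, cv2
from workcell import ctrl, camera, camera_info, workorder
def snap(n,f=None):
    p,d=camera(n)
    if f: cv2.imwrite('pics/'+f,p[:,:,::-1])
    return p,d
def pts(n,d):
    i=camera_info(n);K=np.array(i['intrinsics'],float);D=np.array(i['D'],float)
    v,u=np.mgrid[0:400,0:640]
    q=cv2.undistortPoints(np.stack([u.ravel(),v.ravel()],1).astype(float)[:,None],K,D)[:,0]
    c=np.c_[q,np.ones(len(q))]*d.ravel()[:,None]
    return (c@np.array(i['rotation']).T+np.array(i['origin'])).reshape(400,640,3)
def ray(n,uv,z):
    i=camera_info(n);K=np.array(i['intrinsics'],float);D=np.array(i['D'],float)
    q=cv2.undistortPoints(np.array(uv,float).reshape(-1,1,2),K,D)[:,0]
    r=np.c_[q,np.ones(len(q))]@np.array(i['rotation']).T;o=np.array(i['origin'])
    return o+r*((z-o[2])/r[:,2])[:,None]
def proj(n,X):
    i=camera_info(n);R=np.array(i['rotation']).T
    X=(np.array(X,float).reshape(-1,3)-np.array(i['origin']))@R.T
    return cv2.projectPoints(X,np.zeros(3),np.zeros(3),np.array(i['intrinsics'],float),np.array(i['D'],float))[0][:,0]
E
python3 - <<'E'
from h import *
np.set_printoptions(precision=2,suppress=True)
for n in('scene','top'):
    i=camera_info(n);print(n,i)
    p,d=snap(n,n+'0.png');np.savez('pics/'+n+'0.npz',p=p,d=d)
o=ctrl.get_obs();print(o)
E
```

```text
pics
scene {'intrinsics': array([[464.9 ,   0.  , 325.83],
       [  0.  , 464.9 , 198.44],
       [  0.  ,   0.  ,   1.  ]]), 'D': array([0.05, 0.  , 0.  , 0.  , 0.  ]), 'origin': array([1091.47,  274.05,  963.21]), 'rotation': array([[-0.43,  0.74, -0.52],
       [ 0.9 ,  0.34, -0.26],
       [-0.02, -0.59, -0.81]])}
top {'intrinsics': array([[467.34,   0.  , 316.67],
       [  0.  , 467.34, 203.4 ],
       [  0.  ,   0.  ,   1.  ]]), 'D': array([-0.08,  0.  ,  0.  ,  0.  ,  0.  ]), 'origin': array([ 385.49,  -44.55, 1172.96]), 'rotation': array([[-0.  , -0.99,  0.12],
       [-1.  ,  0.  , -0.01],
       [ 0.01, -0.12, -0.99]])}
{'time': 0.1, 'joint_positions': array([51.64,  6.  ,  5.53, 89.6 ,  0.  , 77.53]), 'qvel': array([-0.01, -0.04,  0.12, -0.02,  0.01, -0.09]), 'effort': array([  0.  , -55.82,  50.47,   0.01,  -0.  ,  -0.  ]), 'tool_pos': array([261.76, 539.57, 230.59]), 'tcp_rot': array([[-0.9 ,  0.44, -0.  ],
       [ 0.44,  0.9 , -0.  ],
       [ 0.  , -0.  , -1.  ]]), 'contact_force': array([ 0.35, -0.11,  0.06]), 'wrist_torque': array([-0.04, -0.03,  0.02]), 'gripper_force': 0.0, 'grip_width': 85.53481453141427}
```

View pics/top0.png

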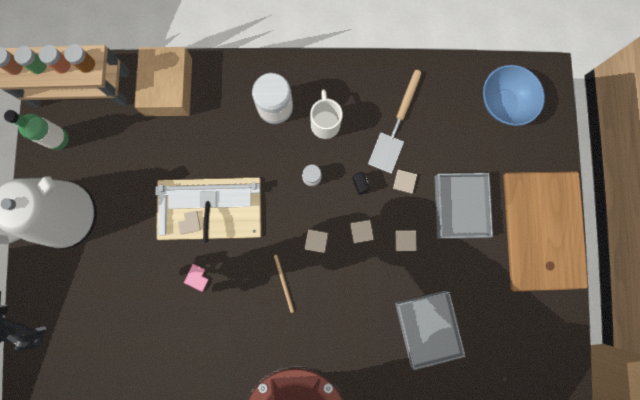

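View pics/scene0.png

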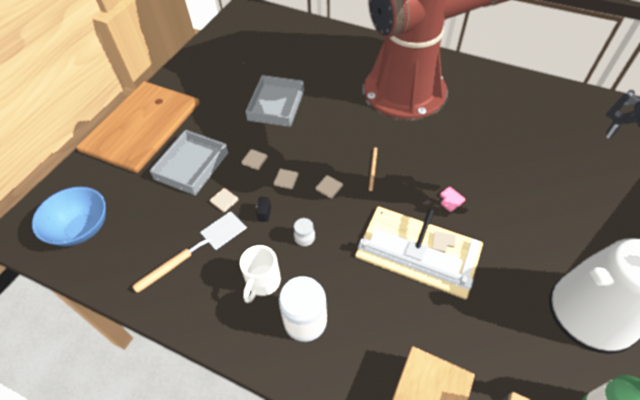

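The top view shows the jig at about (210,208) with the chipped tile at (190,222), and tiles at (316,241), (361,232), (405,240). There is a paler square at (405,181), the pink decoy at (197,278), and tubs at (464,205) and (430,330). The scene view agrees with this.

```bash
python3 - <<'E'
from h import *
np.set_printoptions(precision=1,suppress=True)
T=np.load('pics/top0.npz');P=pts('top',T['d'])
S=np.load('pics/scene0.npz');Q=pts('scene',S['d'])
for uv in [(316,241),(361,232),(405,240),(405,181),(190,222)]:
    u,v=uv;w=T['p'][v-3:v+4,u-3:u+4].reshape(-1,3)
    X=P[v-3:v+4,u-3:u+4].reshape(-1,3).mean(0)
    s=proj('scene',X)[0].round().astype(int)
    print(uv,w.mean(0),X,'scene',s,S['p'][s[1]-2:s[1]+3,s[0]-2:s[0]+3].reshape(-1,3).mean(0),Q[s[1],s[0]])
    # contour
    g=T['p'].astype(int).sum(2)
    m=((g>250)).astype(np.uint8); 
    n,l=cv2.connectedComponents(m); c=l==l[v,u]
    if c.sum()<2000:
        k=np.argwhere(c)[:,::-1].astype(np.float32)
        xy=ray('top',k,10)[:,:2].astype(np.float32)
        print(c.sum(),cv2.minAreaRect(xy))
for uv in [(465,205),(430,330),(312,175),(361,183)]:
    u,v=uv;print(uv,P[v,u])
a=cv2.resize(T['p'][165:255,145:275],None,fx=6,fy=6,interpolation=cv2.INTER_CUBIC)
cv2.imwrite('pics/j0.png',a[:,:,::-1])
a=cv2.resize(T['p'][160:260,290:430],None,fx=5.6,fy=5.6,interpolation=cv2.INTER_CUBIC)
cv2.imwrite('pics/t0.png',a[:,:,::-1])
E
```

```text
(316, 241) [159.2 148.9 136. ] [432.8 -50.   10.4] scene [329 184] [184.9 169.  151.4] [430.2 -49.9   9.3]
430 ((433.90228271484375, -49.91423034667969), (51.46817398071289, 51.72305679321289), 79.76580047607422)
(361, 232) [157.9 147.6 134.4] [ 455.  -162.1   10.4] scene [286 176] [185.  169.2 151.5] [ 454.9 -162.9   11.6]
420 ((458.05242919921875, -163.81317138671875), (51.16078567504883, 51.777679443359375), 9.290300369262695)
(405, 240) [156.7 146.2 133.2] [ 434.9 -272.1    9.7] scene [254 158] [185.  169.2 151.4] [ 433.9 -273.     8.2]
427 ((434.8647766113281, -273.2232360839844), (52.192256927490234, 49.88738250732422), 89.85832214355469)
(405, 181) [197.8 186.3 169.9] [ 584.1 -275.7    9.4] scene [223 198] [244.  233.2 215.5] [ 583.7 -275.2   10.1]
440 ((583.7265625, -274.245849609375), (53.50149154663086, 53.870330810546875), 75.87779235839844)
(190, 222) [198.1 186.5 170.6] [479.  262.4  22.6] scene [441 240] [244.  233.2 215.4] [478.  261.5  19.8]
(465, 205) [ 523.3 -429.2    4.4]
(430, 330) [ 212.6 -331.2    4.6]
(312, 175) [590.8 -40.2  55.7]
(361, 183) [ 572.7 -160.    46.3]
```

View pics/j0.png

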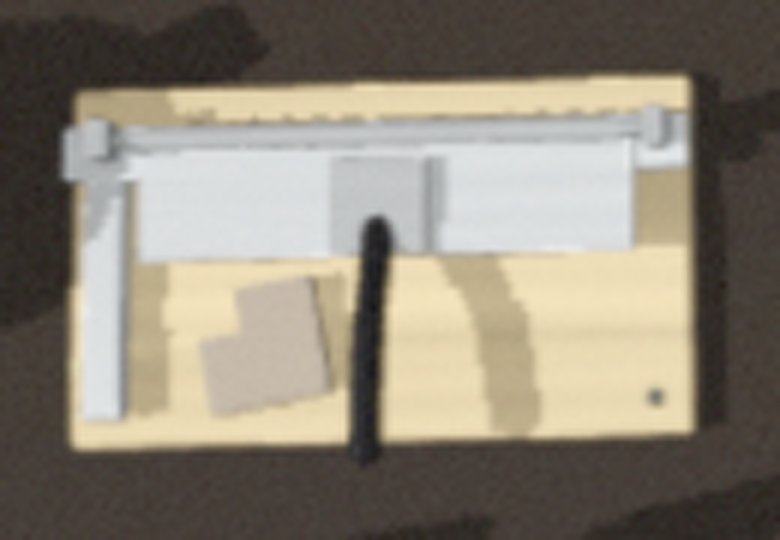

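View pics/t0.png

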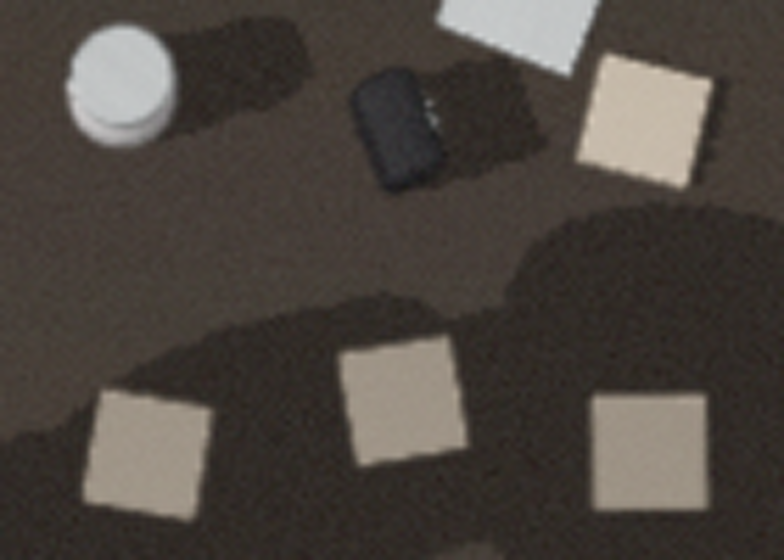

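There are four sound tiles; the pale one is only sunlit, since the chipped tile shows the same lit colour in the top view. The pink piece and the nearer tub are the decoys. Next I fit the jig, tiles and tub from both views.

```bash
cat >> h.py <<'E'
def go(x,y,z,yaw,jig=False):
    "print fractions from the measured pose to TCP world (x,y,z), yaw=world angle of tool y (mod 180)"
    o=ctrl.get_obs();R=np.array(o['tcp_rot']);t=R.T@(np.array([x,y,z])-o['tool_pos'])/600
    psi=np.degrees(np.arctan2(R[1,1],R[0,1]));dw=(yaw-psi+90)%180-90
    print('rows',t.round(4),'wz',round(-dw/180,4),'psi',psi.round(2),'pos',o['tool_pos'].round(1),'t',round(o['time'],1))
E
python3 - <<'E'
from h import *
np.set_printoptions(precision=1,suppress=True)
for n in('top','scene'):
    z=np.load(f'pics/{n}0.npz');p=z['p'].astype(int);P=pts(n,z['d'])
    X,Y,Z=P[...,0],P[...,1],P[...,2]
    b=(abs(X-510)<140)&(abs(Y-210)<190)
    wood=b&(p[...,0]-p[...,2]>35)&(abs(Z-12)<8)&(p.sum(2)>250)
    print(n,'board',cv2.minAreaRect(P[wood][:,:2].astype(np.float32)),'z',np.median(Z[wood]),wood.sum())
    lev=b&(p.sum(2)<200)&(Z>38);L=P[lev];print('lever',lev.sum(),L.min(0),L.max(0),L[L[:,0]<460].mean(0) if (L[:,0]<460).any() else '')
    for c in [(434,-50),(457,-163),(435,-273),(584,-274),(479,262)]:
        h=22 if c[1]>0 else 10
        m=(np.hypot(X-c[0],Y-c[1])<48)&(abs(Z-h)<9)&(p.sum(2)>250)
        if c[1]>0: m&=(p[...,0]-p[...,2]<40)&(Y>228)&(Y<300)
        k=np.argwhere(m)[:,::-1]
        q=ray(n,k,h)[:,:2].astype(np.float32)
        print(c,m.sum(),[np.round(a,1) for a in cv2.minAreaRect(q)],'z',np.median(Z[m]),'mean',q.mean(0))
    m=(abs(X-520)<130)&(abs(Y+430)<75)&(Z>28)&(Z<45);print('tub',m.sum(),[np.round(a,1) for a in cv2.minAreaRect(P[m][:,:2].astype(np.float32))])
c=np.array([(157.5,180.5),(260.3,177.7),(260.8,237.5),(156.7,240)])
print(ray('top',c,12))
p=cv2.imread('pics/scene0.png')
cv2.imwrite('pics/s0j.png',cv2.resize(p[195:305,345:495],None,fx=5,fy=5,interpolation=cv2.INTER_CUBIC))
go(500,210,230,91.4)
E
```

```text
top board ((481.2242431640625, 197.7808074951172), (221.07345581054688, 311.99163818359375), 0.15316583216190338) z 12.456500413465847 3113
lever 151 [428.3 207.5  38.3] [527.  220.   67.5] [443.5 213.9  61.1]
(434, -50) 419 [array([434. , -49.8]), array([51.3, 51.5]), np.float64(79.7)] z 10.206195391360552 mean [433.6 -49.6]
(457, -163) 404 [array([ 457.8, -163.4]), array([50.8, 50.9]), np.float64(9.4)] z 10.164389103422309 mean [ 457.3 -163.3]
(435, -273) 409 [array([ 434.9, -273.3]), array([52.1, 49.9]), np.float64(89.9)] z 10.095780996888834 mean [ 434.3 -273.3]
(584, -274) 439 [array([ 588. , -266.1]), array([70.8, 57.4]), np.float64(74.6)] z 9.658805382989385 mean [ 584.9 -272.9]
(479, 262) 430 [array([490.7, 263.9]), array([71.3, 61.9]), np.float64(11.4)] z 23.076807477902094 mean [484.3 264.5]
tub 399 [array([ 520.6, -420.1]), array([161. , 130.1]), np.float64(0.0)]
scene board ((482.19970703125, 196.55728149414062), (226.66360473632812, 311.654541015625), 0.4252946674823761) z 10.850000546584965 1532
lever 88 [431.5 210.1  39.2] [526.7 223.5  64.2] [444.7 214.8  58.7]
(434, -50) 351 [array([437. , -46.7]), array([55.8, 58.9]), np.float64(82.1)] z 8.689338775249666 mean [437.4 -47.7]
(457, -163) 334 [array([ 460.9, -160.6]), array([59.3, 54.5]), np.float64(7.1)] z 8.661805115372715 mean [ 461.4 -161.1]
(435, -273) 307 [array([ 438.6, -270.9]), array([58.3, 55.8]), np.float64(87.9)] z 8.17518312257232 mean [ 438.5 -270.4]
(584, -274) 376 [array([ 589.4, -264.3]), array([77.8, 55.7]), np.float64(72.3)] z 8.721032328649926 mean [ 588.2 -270.4]
(479, 262) 468 [array([487.4, 264. ]), array([72.2, 71.1]), np.float64(1.1)] z 21.54111245870115 mean [485.6 266.7]
tub 359 [array([ 521.8, -420.7]), array([162.6, 131.1]), np.float64(0.1)]
[[585.3 352.2  12. ]
 [592.   90.3  12. ]
 [441.4  87.1  12. ]
 [434.6 348.2  12. ]]
rows [-0.6 -0.3  0. ] wz -0.1516 psi 64.11 pos [261.8 539.6 230.6] t 0.1
```

View pics/s0j.png

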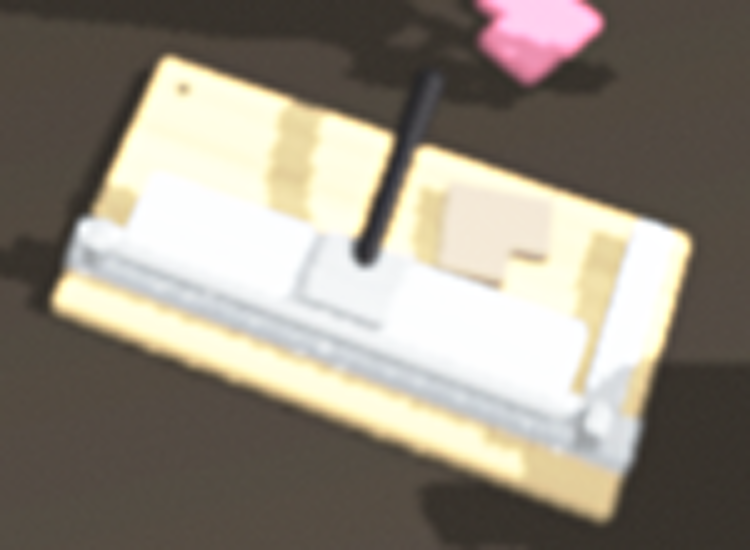

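```bash
python3 - <<'E'
from h import *
np.set_printoptions(precision=1,suppress=True)
a=np.radians(1.47)
J=lambda x,y:np.array([513.3+x*np.cos(a)-y*np.sin(a),219.5+x*np.sin(a)+y*np.cos(a)])
for x,y,z in[(-75,-130,12),(-75,130,12),(75,130,0),(35,105,26)]: print(x,y,proj('scene',[*J(x,y),z]),proj('top',[*J(x,y),z]))
print('scene says',ray('scene',[(378.6,206.4),(483,243)],12), J(-75,-130),J(-75,130))
print('chip',ray('top',[(188.75,222.7)],22))
print('tip',J(-70,-4),'corner',J(35,105))
go(443.4,213.7,120,91.5)
E
```

```text
-75 -130 [[376.9 204.8]] [[260.6 237.4]]
-75 130 [[481.7 240.8]] [[157.  239.9]]
75 130 [[464.7 297.9]] [[159.3 181.4]]
35 105 [[460.5 273.1]] [[165.5 195.2]]
scene says [[444.3  93.1  12. ]
 [439.7 351.7  12. ]] [441.7  87.6] [435.  347.5]
chip [[477.3 265.7  22. ]]
tip [443.4 213.7] corner [545.6 325.4]
rows [-0.5 -0.4  0.2] wz -0.1522 psi 64.11 pos [261.8 539.6 230.6] t 0.1
```

```bash
sed -i "s/print('rows',t.round(4)/print('rows',[round(float(a),4) for a in t]/" h.py
R='' ; python3 -m inch '-.51 -.357 .184 0 0 -.152;-.51 -.357 .184 0 0 -.152;-.51 -.357 .184 0 0 -.152;-.51 -.357 .184 0 0 -.152;-.51 -.357 .184 0 0 -.152;-.51 -.357 .184 0 0 -.152;-.51 -.357 .184 0 0 -.152;-.51 -.357 .184 0 0 -.152;-.51 -.357 .184 0 0 -.152;-.51 -.357 .184 0 0 -.152;-.51 -.357 .184 0 0 -.152;-.51 -.357 .184 0 0 -.152' 0.7 
python3 -m inch '0 0 0 0 0 0;0 0 0 0 0 0'
python3 -c "
from h import *
go(443.4,213.7,38,91.5)"
```

```text
time: 1.1
tool_pos: [443.7, 212.4, 120.2]
tcp_rot: [[-1.0, -0.023, -0.001], [-0.023, 1.0, -0.0], [0.001, -0.0, -1.0]]
contact_force: [0.2, 1.0, 0.2]
grip_width: 59.5
gripper_force: 0.0
time: 1.27
tool_pos: [443.4, 214.4, 121.3]
tcp_rot: [[-1.0, -0.027, 0.0], [-0.027, 1.0, 0.0], [-0.0, 0.0, -1.0]]
contact_force: [-1.3, 0.5, 0.3]
grip_width: 59.6
gripper_force: 0.0
rows [0.0002, -0.0013, 0.1388] wz 0.0002 psi 91.54 pos [443.4 214.4 121.3] t 1.3
```

```bash
python3 -m inch '0 0 .05 0 0 0;0 0 .1 0 0 0;0 0 .138 0 0 0;0 0 .138 0 0 0' 0.5
python3 -m inch '0 0 0 0 0 0;0 0 0 0 0 0;0 0 0 0 0 0;0 0 0 0 0 0;0 0 0 0 0 0;0 0 0 0 0 0;0 0 0 0 0 0' 0 25
```

```text
time: 1.6
tool_pos: [440.1, 214.0, 33.8]
tcp_rot: [[-1.0, -0.028, -0.006], [-0.028, 1.0, -0.001], [0.006, -0.001, -1.0]]
contact_force: [-1.0, 0.1, -0.1]
grip_width: 42.9
gripper_force: 0.0
time: 2.18
tool_pos: [444.8, 214.8, 40.2]
tcp_rot: [[-1.0, -0.027, 0.003], [-0.027, 1.0, 0.003], [-0.003, 0.002, -1.0]]
contact_force: [-1.3, 6.2, 2.6]
grip_width: 13.1
gripper_force: 25.3
```

```bash
python3 -c "
import numpy as np
r,f0=121,168.1
for k in range(1,25):
    f=np.radians(f0-k*123.5/24);g=np.radians(f0)
    print(k,round(-r*(np.cos(f)-np.cos(g))/600,4),round(-r*(np.sin(f)-np.sin(g))/600,4),end=' | ')"
```

```text
1 -0.0045 -0.0175 | 2 -0.0106 -0.0346 | 3 -0.0182 -0.051 | 4 -0.0272 -0.0667 | 5 -0.0376 -0.0815 | 6 -0.0493 -0.0954 | 7 -0.0622 -0.1081 | 8 -0.0762 -0.1196 | 9 -0.0911 -0.1298 | 10 -0.1069 -0.1387 | 11 -0.1234 -0.1461 | 12 -0.1406 -0.1519 | 13 -0.1581 -0.1562 | 14 -0.176 -0.159 | 15 -0.1941 -0.1601 | 16 -0.2122 -0.1595 | 17 -0.2302 -0.1574 | 18 -0.2479 -0.1536 | 19 -0.2652 -0.1483 | 20 -0.282 -0.1415 | 21 -0.2981 -0.1331 | 22 -0.3133 -0.1234 | 23 -0.3276 -0.1123 | 24 -0.3409 -0.1 |
```

```bash
python3 -m inch '0 -.001 -.008 0 0 0;-.0045 -.001 -.0175 0 0 0;-.0106 -.001 -.0346 0 0 0;-.0182 -.001 -.051 0 0 0;-.0272 -.001 -.0667 0 0 0;-.0376 -.001 -.0815 0 0 0;-.0493 -.001 -.0954 0 0 0;-.0622 -.001 -.1081 0 0 0;-.0762 -.001 -.1196 0 0 0;-.0911 -.001 -.1298 0 0 0;-.1069 -.001 -.1387 0 0 0;-.1234 -.001 -.1461 0 0 0'
python3 -m inch '0 0 0 0 0 0'
```

```text
time: 3.18
tool_pos: [517.6, 216.6, 127.7]
tcp_rot: [[-1.0, -0.027, -0.0], [-0.027, 1.0, 0.003], [0.0, 0.003, -1.0]]
contact_force: [-5.0, 9.0, -0.5]
grip_width: 13.0
gripper_force: 24.4
time: 3.27
tool_pos: [519.4, 216.7, 128.4]
tcp_rot: [[-1.0, -0.027, 0.003], [-0.027, 1.0, 0.004], [-0.003, 0.004, -1.0]]
contact_force: [-1.4, 8.7, 1.7]
grip_width: 13.2
gripper_force: 25.5
```

```bash
python3 -m inch '-.0172 .001 -.0058 0 0 0;-.0347 .002 -.0101 0 0 0;-.0526 .003 -.0129 0 0 0;-.0707 .003 -.014 0 0 0;-.0888 .003 -.0134 0 0 0;-.1068 .003 -.0113 0 0 0;-.1245 .003 -.0075 0 0 0;-.1418 .003 -.0022 0 0 0;-.1586 .003 .0046 0 0 0;-.1747 .003 .013 0 0 0;-.1899 .003 .0227 0 0 0;-.1899 .003 .0227 0 0 0'
python3 -m inch '-.008 0 .006 0 0 0;-.0143 0 .0111 0 0 0;-.0143 0 .0111 0 0 0'
python3 -m inch '-.007 0 .006 0 0 0;-.0133 0 .0123 0 0 0;-.0133 0 .0123 0 0 0'
```

```text
time: 4.27
tool_pos: [633.0, 219.4, 112.5]
tcp_rot: [[-1.0, -0.025, 0.001], [-0.025, 1.0, -0.0], [-0.001, -0.0, -1.0]]
contact_force: [0.3, 0.9, 0.2]
grip_width: 0.0
gripper_force: 0.0
time: 4.52
tool_pos: [640.5, 219.8, 105.5]
tcp_rot: [[-1.0, -0.026, 0.0], [-0.026, 1.0, 0.0], [-0.0, 0.0, -1.0]]
contact_force: [-0.7, -0.4, -0.7]
grip_width: -0.3
gripper_force: 0.0
time: 4.77
tool_pos: [648.4, 219.9, 97.2]
tcp_rot: [[-1.0, -0.026, -0.001], [-0.026, 1.0, -0.0], [0.001, -0.0, -1.0]]
contact_force: [0.1, 0.6, -1.5]
grip_width: -0.1
gripper_force: 0.0
```

```bash
python3 - <<'E'
from h import *
p,d=snap('scene');P=pts('scene',d)
cv2.imwrite('pics/s1.png',cv2.resize(p[120:320,330:560],None,fx=3.4,fy=3)[:,:,::-1])
X,Y,Z=[P[...,i] for i in range(3)]
m=(p.sum(2)<170)&(Z>40)&(abs(Y-215)<18)&(X>420)&(X<720);L=P[m]
for i in np.argsort(-L[:,2])[::max(1,len(L)//15)]: print(L[i].round(0))
E
```

```text
[698. 221. 429.]
[701. 216. 418.]
[700. 217. 410.]
[702. 203. 404.]
[698. 229. 399.]
[696. 227. 394.]
[700. 208. 386.]
[699. 210. 378.]
[684. 205. 286.]
[684. 209. 260.]
[685. 218. 251.]
[685. 214. 241.]
[679. 200. 230.]
[658. 225. 180.]
[664. 205. 167.]
[659. 213. 140.]
```

View pics/s1.png

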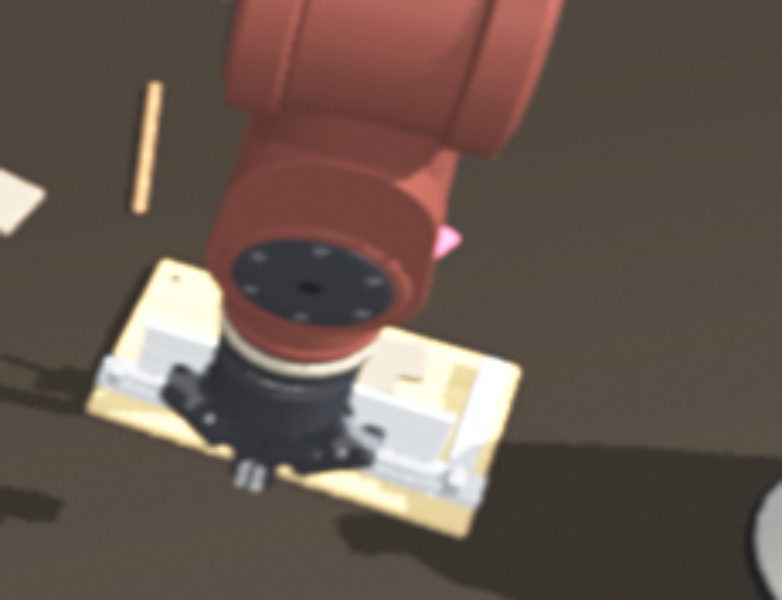

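The view shows the clamp only part open, with the gripper hiding the lever and the fingers empty. I back off and look.

```bash
python3 -m inch '0 0 -.05 0 0 0;0 0 -.1 0 0 0;0 0 -.16 0 0 0;0 0 -.2 0 0 0;0 -.07 -.2 0 0 0;0 -.14 -.2 0 0 0;0 -.21 -.2 0 0 0;0 -.28 -.2 0 0 0;0 -.3 -.2 0 0 0;0 -.3 -.2 0 0 0' 0.5
python3 - <<'E'
from h import *
for n in('scene','top'):
    p,d=snap(n);P=pts(n,d)
    a=p[175:320,330:510] if n=='scene' else p[160:260,130:290]
    cv2.imwrite(f'pics/{n}2.png',cv2.resize(a,None,fx=4,fy=4)[:,:,::-1])
    X,Y,Z=[P[...,i] for i in range(3)]
    m=(p.sum(2)<200)&(Z>40)&(abs(Y-215)<18)&(X>420)&(X<720);L=P[m];print(n,len(L))
    for i in np.argsort(-L[:,2])[::max(1,len(L)//12)]: print(L[i].round(0),end=' ')
E
```

```text
time: 5.65
tool_pos: [652.9, 36.3, 218.2]
tcp_rot: [[-1.0, -0.021, 0.0], [-0.021, 1.0, -0.001], [-0.0, -0.001, -1.0]]
contact_force: [-0.4, 0.6, 0.8]
grip_width: 43.1
gripper_force: 0.0
scene 99
[557. 218. 172.] [558. 221. 168.] [558. 220. 163.] [561. 222. 158.] [561. 221. 150.] [561. 222. 142.] [564. 218. 136.] [564. 219. 128.] [562. 217. 121.] [562. 216. 111.] [562. 222. 100.] [561. 223.  91.] [558. 222.  76.] top 0
```

View pics/scene2.png

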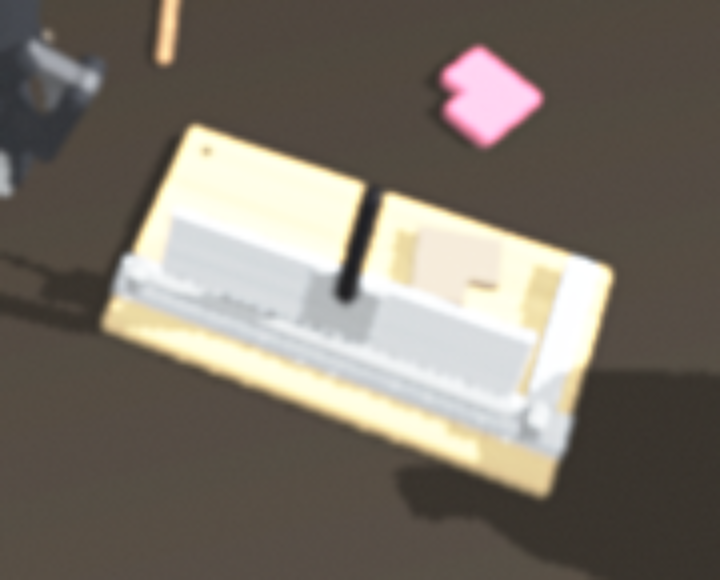

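The lever stands nearly upright, with its tip at about (557,218,172) mm. I'll push it back with shut fingers from the robot side.

```bash
python3 -m inch '.12 0 0 0 0 0;.232 .05 0 0 0 0;.232 .1 0 0 0 0;.232 .17 0 0 0 0;.232 .24 0 0 0 0;.232 .302 0 0 0 0;.232 .302 0 0 0 0;.232 .302 .06 0 0 0;.232 .302 .12 0 0 0;.232 .302 .18 0 0 0;.232 .302 .18 0 0 0' 0 40
python3 -m inch '0 0 0 0 0 0'
```

```text
time: 6.67
tool_pos: [503.9, 218.7, 102.9]
tcp_rot: [[-1.0, -0.028, -0.01], [-0.028, 1.0, -0.001], [0.01, -0.001, -1.0]]
contact_force: [-1.4, -0.1, -1.8]
grip_width: 0.1
gripper_force: 0.0
time: 6.75
tool_pos: [507.0, 218.6, 109.1]
tcp_rot: [[-1.0, -0.028, -0.004], [-0.028, 1.0, -0.0], [0.004, -0.0, -1.0]]
contact_force: [-0.8, 0.1, 0.7]
grip_width: 0.1
gripper_force: 0.0
```

```bash
python3 -m inch '-.02 0 .005 0 0 0;-.04 0 .01 0 0 0;-.06 0 .015 0 0 0;-.08 0 .02 0 0 0;-.1 0 .02 0 0 0;-.12 0 .02 0 0 0;-.14 0 .02 0 0 0;-.15 0 .02 0 0 0;-.15 0 .02 0 0 0'
python3 -m inch '-.01 0 0 0 0 0;-.01 0 0 0 0 0'
python3 -m inch '-.01 0 0 0 0 0;-.01 0 0 0 0 0'
python3 -m inch '-.01 0 0 0 0 0;-.01 0 0 0 0 0'
```

```text
time: 7.5
tool_pos: [601.1, 220.5, 100.9]
tcp_rot: [[-1.0, -0.026, 0.004], [-0.026, 1.0, 0.001], [-0.004, 0.001, -1.0]]
contact_force: [0.2, -0.6, 0.6]
grip_width: -0.0
gripper_force: 0.3
time: 7.67
tool_pos: [605.9, 220.4, 99.4]
tcp_rot: [[-1.0, -0.026, 0.002], [-0.026, 1.0, 0.001], [-0.002, 0.001, -1.0]]
contact_force: [-0.3, 0.7, 3.2]
grip_width: -0.1
gripper_force: 1.2
time: 7.83
tool_pos: [610.7, 220.5, 98.8]
tcp_rot: [[-1.0, -0.026, -0.001], [-0.026, 1.0, 0.001], [0.001, 0.001, -1.0]]
contact_force: [-5.4, 1.2, 7.4]
grip_width: -0.0
gripper_force: 4.4
time: 8.0
tool_pos: [611.6, 220.6, 98.5]
tcp_rot: [[-1.0, -0.027, -0.011], [-0.027, 1.0, -0.001], [0.011, -0.0, -1.0]]
contact_force: [-30.9, -2.6, 21.7]
grip_width: -0.1
gripper_force: 18.4
```

```bash
python3 -m inch '.02 0 0 0 0 0;.05 0 -.02 0 0 0;.08 0 -.05 0 0 0;.12 .0 -.05 0 0 0;.2 .03 -.05 0 0 0;.23 .06 -.05 0 0 0;.23 .06 -.05 0 0 0' 0.78 60
python3 - <<'E'
from h import *
p,d=snap('scene');P=pts('scene',d)
X,Y,Z=[P[...,i] for i in range(3)]
m=(p.sum(2)<200)&(Z>40)&(abs(Y-215)<18)&(X>560)&(X<720);L=P[m];print(len(L))
for i in np.argsort(-L[:,2])[::max(1,len(L)//8)]: print(L[i].round(0),end=' ')
go(470.2,264.5,80,102.8)
E
```

```text
time: 8.58
tool_pos: [474.1, 255.2, 128.5]
tcp_rot: [[-1.0, -0.028, -0.001], [-0.028, 1.0, 0.001], [0.001, 0.001, -1.0]]
contact_force: [0.2, 0.2, -0.2]
grip_width: 66.6
gripper_force: 0.0
68
[654. 223. 138.] [653. 219. 135.] [659. 226. 133.] [658. 218. 129.] [640. 218. 122.] [629. 222. 111.] [618. 220.  99.] [611. 218.  94.] [598. 219.  86.] rows [0.0098, 0.0174, 0.0811] wz -0.0621 psi 91.63 pos [476.4 254.2 128.6] t 8.6
```

```bash
python3 -m inch '.01 .0175 .05 0 0 -.062;.01 .0175 .1 0 0 -.062;.01 .0175 .14 0 0 -.062;.01 .0175 .16 0 0 -.062;.01 .0175 .175 0 0 -.062;.01 .0175 .185 0 0 -.062;.01 .0175 .191 0 0 -.062;.01 .0175 .191 0 0 -.062;.01 .0175 .191 0 0 -.062'
python3 -m inch '0 0 0 0 0 0;0 0 0 0 0 0;0 0 0 0 0 0;0 0 0 0 0 0;0 0 0 0 0 0;0 0 0 0 0 0' 0 60
```

```text
time: 9.38
tool_pos: [472.6, 263.3, 14.5]
tcp_rot: [[-0.976, -0.218, 0.001], [-0.218, 0.976, 0.0], [-0.001, 0.0, -1.0]]
contact_force: [0.9, 0.2, 0.4]
grip_width: 66.5
gripper_force: 0.0
time: 9.88
tool_pos: [472.8, 263.5, 15.1]
tcp_rot: [[-0.976, -0.219, 0.002], [-0.219, 0.976, 0.001], [-0.002, 0.0, -1.0]]
contact_force: [-2.1, -1.1, 6.3]
grip_width: 47.8
gripper_force: 61.2
```

```bash
python3 -m inch '0 0 -.04 0 0 0;0 0 -.1 0 0 0;0 0 -.2 0 0 0;0 0 -.2 0 0 0'
python3 -c "
from h import *
go(521,-420,125,91)
print(ctrl.get_obs()['grip_width'])
go(500,-80,135,95)"
```

```text
time: 10.22
tool_pos: [473.6, 263.7, 139.4]
tcp_rot: [[-0.976, -0.219, 0.006], [-0.219, 0.976, 0.002], [-0.006, 0.0, -1.0]]
contact_force: [0.5, -0.3, 0.4]
grip_width: 47.6
gripper_force: 62.2
rows [0.1724, -1.1292, 0.0225] wz 0.0647 psi 102.64 pos [473.6 263.7 139.4] t 10.2
47.60954360931413
rows [0.0825, -0.5686, 0.0066] wz 0.0424 psi 102.64 pos [473.6 263.7 139.4] t 10.2
```

```bash
python3 -m inch '.004 -.03 0 0 0 0;.01 -.085 0 0 0 0;.02 -.14 0 0 0 0;.03 -.195 0 0 0 0;.038 -.25 0 0 0 0;.046 -.305 0 0 0 .01;.054 -.36 0 0 0 .02;.062 -.415 0 0 0 .03;.07 -.47 0 0 0 .04;.078 -.525 0 0 0 .05;.086 -.565 0 0 0 .06;.086 -.565 0 0 0 .0645'
python3 -c "
from h import *
print(ctrl.get_obs()['grip_width'])
go(521,-420,80,91)"
```

```text
time: 11.22
tool_pos: [496.0, -83.1, 134.1]
tcp_rot: [[-1.0, -0.012, 0.001], [-0.012, 1.0, -0.002], [-0.001, -0.002, -1.0]]
contact_force: [1.7, -0.0, -0.9]
grip_width: 47.1
gripper_force: 62.2
47.133093236166054
rows [-0.0347, -0.5619, 0.0912] wz -0.0017 psi 90.7 pos [496.  -83.1 134.1] t 11.2
```

```bash
python3 -m inch '0 -.04 0 0 0 0;0 -.1 0 0 0 0;-.01 -.16 0 0 0 0;-.02 -.22 0 0 0 0;-.03 -.28 0 0 0 0;-.035 -.34 0 0 0 0;-.035 -.4 0 0 0 0;-.035 -.46 0 0 0 0;-.035 -.52 0 0 0 0;-.035 -.55 .02 0 0 0;-.035 -.562 .06 0 0 0;-.035 -.562 .09 0 0 0'
python3 -m inch '0 0 .03 0 0 0;0 0 .06 0 0 0;0 0 .09 0 0 0;0 0 .097 0 0 0;0 0 .097 0 0 0'
python3 -m inch '0 0 0 0 0 0;0 0 0 0 0 0;0 0 0 0 0 0;0 0 0 0 0 0' 0.75
python3 -m inch '0 0 -.05 0 0 0;0 0 -.1 0 0 0;0 0 -.2 0 0 0;0 0 -.2 0 0 0'
python3 - <<'E'
from h import *
p,d=snap('scene');cv2.imwrite('pics/s3.png',p[:,:,::-1])
go(435,-273,90,90)
E
```

```text
time: 12.22
tool_pos: [522.6, -417.8, 78.8]
tcp_rot: [[-1.0, -0.016, 0.001], [-0.016, 1.0, -0.001], [-0.001, -0.001, -1.0]]
contact_force: [-0.1, 0.5, -1.2]
grip_width: 47.5
gripper_force: 62.2
time: 12.63
tool_pos: [522.1, -414.5, 20.0]
tcp_rot: [[-1.0, -0.018, -0.002], [-0.018, 1.0, 0.002], [0.002, 0.002, -1.0]]
contact_force: [0.5, -0.4, -0.9]
grip_width: 47.5
gripper_force: 62.2
time: 12.97
tool_pos: [523.2, -416.3, 22.6]
tcp_rot: [[-1.0, -0.018, 0.001], [-0.018, 1.0, -0.001], [-0.001, -0.001, -1.0]]
contact_force: [-0.4, 0.9, -0.3]
grip_width: 64.3
gripper_force: 0.0
time: 13.3
tool_pos: [523.8, -417.0, 147.5]
tcp_rot: [[-1.0, -0.018, 0.004], [-0.018, 1.0, -0.005], [-0.004, -0.005, -1.0]]
contact_force: [0.1, -1.1, 1.8]
grip_width: 64.0
gripper_force: 0.0
rows [0.1459, 0.2453, 0.0977] wz 0.0057 psi 91.02 pos [ 524.7 -418.1  150.4] t 13.3
```

View pics/s3.png

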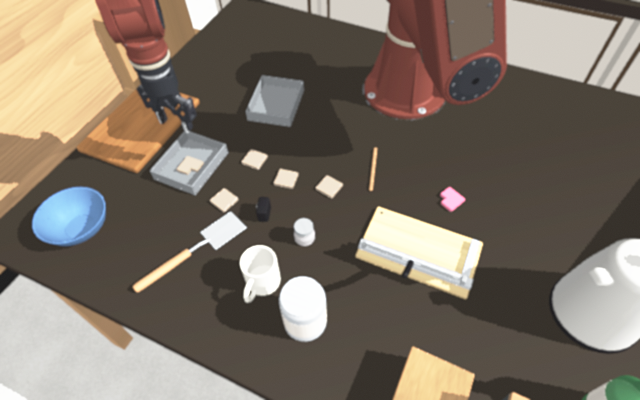

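The chipped tile lies in the tub at (190,163), the clamp is open and the jig is empty. Next is the first tile, at (435,-273) mm.

```bash
python3 -m inch '.03 .05 0 0 0 .04;.06 .1 0 0 0 .08;.09 .15 0 0 0 .12;.12 .2 0 0 0 .16;.146 .245 0 0 0 .2;.146 .245 .05 0 0 .24;.146 .245 .1 0 0 .28;.146 .245 .15 0 0 .32;.146 .245 .15 0 0 .36;.146 .245 .15 0 0 .4;.146 .245 .15 0 0 .44;.146 .245 .15 0 0 .47'
python3 -m inch '0 0 0 0 0 .035;0 0 0 0 0 .035'
python3 -c "
from h import *
go(434.7,-273.3,3,0)"
```

```text
time: 14.35
tool_pos: [432.5, -270.4, 51.6]
tcp_rot: [[-0.105, 0.994, 0.0], [0.994, 0.105, -0.0], [-0.0, 0.0, -1.0]]
contact_force: [-1.1, 0.5, 0.6]
grip_width: 63.8
gripper_force: 0.0
time: 14.52
tool_pos: [432.6, -270.5, 51.8]
tcp_rot: [[0.003, 1.0, 0.001], [1.0, -0.003, -0.001], [-0.001, 0.001, -1.0]]
contact_force: [-0.1, -0.3, 0.2]
grip_width: 64.3
gripper_force: 0.0
rows [-0.0046, 0.0034, 0.0813] wz -0.0009 psi -0.17 pos [ 432.6 -270.5   51.8] t 14.5
```

```bash
python3 -m inch '-.0045 .003 .04 0 0 0;-.0045 .003 .06 0 0 0;-.0045 .003 .073 0 0 0;-.0045 .003 .0805 0 0 0;-.0045 .003 .0805 0 0 0;-.0045 .003 .0805 0 0 0'
python3 -m inch '0 0 0 0 0 0;0 0 0 0 0 0;0 0 0 0 0 0;0 0 0 0 0 0;0 0 0 0 0 0' 0 60
python3 -m inch '0 0 -.03 0 0 0;0 0 -.08 0 0 0;0 0 -.15 0 0 0;0 0 -.16 0 0 0'
python3 -c "
from h import *
go(495.3,293,85,1.5)"
```

```text
time: 15.02
tool_pos: [434.2, -272.9, 3.2]
tcp_rot: [[-0.003, 1.0, -0.0], [1.0, 0.003, 0.0], [0.0, -0.0, -1.0]]
contact_force: [0.2, 0.2, 0.3]
grip_width: 64.1
gripper_force: 0.0
time: 15.43
tool_pos: [434.8, -273.5, 4.5]
tcp_rot: [[-0.002, 1.0, 0.001], [1.0, 0.002, -0.001], [-0.001, 0.001, -1.0]]
contact_force: [-1.9, 1.4, 6.5]
grip_width: 47.1
gripper_force: 60.4
time: 15.77
tool_pos: [436.6, -275.3, 106.3]
tcp_rot: [[-0.003, 1.0, 0.006], [1.0, 0.003, -0.006], [-0.006, 0.006, -1.0]]
contact_force: [0.5, -0.8, 0.2]
grip_width: 46.8
gripper_force: 61.8
rows [0.9472, 0.1001, 0.03] wz -0.0075 psi 0.15 pos [ 436.6 -275.3  106.3] t 15.8
```

```bash
python3 -m inch '.03 0 0 0 0 0;.08 0 0 0 0 0;.135 .01 0 0 0 0;.19 .02 0 0 0 0;.245 .03 0 0 0 0;.3 .04 0 0 0 0;.355 .05 0 0 0 0;.41 .06 0 0 0 0;.465 .07 0 0 0 0;.52 .08 0 0 0 0;.575 .09 0 0 0 -.005;.63 .1 0 0 0 -.0075'
python3 -m inch '.055 0 0 0 0 0;.11 0 0 0 0 0;.165 0 0 0 0 0;.22 0 0 0 0 0;.27 0 0 0 0 0;.3 0 .01 0 0 0;.314 0 .03 0 0 0;.314 0 .03 0 0 0;.314 0 .03 0 0 0'
python3 -c "
from h import *
print(ctrl.get_obs()['grip_width']);go(495.3,293,17,1.5)"
```

```text
time: 16.77
tool_pos: [493.9, 106.9, 99.8]
tcp_rot: [[-0.027, 1.0, 0.002], [1.0, 0.027, -0.0], [-0.0, 0.002, -1.0]]
contact_force: [0.8, -0.5, -1.0]
grip_width: 47.1
gripper_force: 61.8
time: 17.52
tool_pos: [487.9, 292.8, 80.0]
tcp_rot: [[-0.026, 1.0, -0.002], [1.0, 0.026, -0.001], [-0.001, -0.002, -1.0]]
contact_force: [0.2, -0.6, -0.5]
grip_width: 47.2
gripper_force: 61.8
47.21157188182083
rows [0.0001, 0.0126, 0.105] wz -0.0 psi 1.5 pos [487.9 292.8  80. ] t 17.5
```

```bash
python3 -m inch '0 .008 .04 0 0 0;0 .008 .07 0 0 0;0 .008 .09 0 0 0;0 .008 .1 0 0 0;0 .008 .1045 0 0 0;0 .008 .1045 0 0 0;0 .008 .1045 0 0 0'
python3 -m inch '0 0 0 0 0 0;0 0 0 0 0 0;0 0 0 0 0 0' 0.66
python3 -m inch '0 0 -.03 0 0 0;0 0 -.06 0 0 0;0 -.04 -.06 0 0 0;0 -.088 -.06 0 0 0;0 -.088 -.06 0 0 0;0 -.088 -.06 0 0 0;0 -.088 -.06 0 0 0;0 -.088 -.03 0 0 0;0 -.088 -.01 0 0 0;0 -.088 0 0 0 0;0 -.088 0 0 0 0' 0
python3 -c "
from h import *
go(453,293,17,1.5)"
```

```text
time: 18.1
tool_pos: [494.0, 293.5, 19.3]
tcp_rot: [[-0.025, 1.0, 0.001], [1.0, 0.025, 0.0], [0.0, 0.001, -1.0]]
contact_force: [0.1, -0.7, 0.0]
grip_width: 47.4
gripper_force: 61.8
time: 18.35
tool_pos: [493.9, 293.8, 19.1]
tcp_rot: [[-0.026, 1.0, 0.001], [1.0, 0.026, 0.0], [0.0, 0.001, -1.0]]
contact_force: [0.3, 0.4, 0.4]
grip_width: 56.4
gripper_force: 0.0
time: 19.27
tool_pos: [439.7, 291.7, 16.4]
tcp_rot: [[-0.025, 1.0, -0.003], [1.0, 0.025, -0.001], [-0.001, -0.003, -1.0]]
contact_force: [-0.4, -0.9, -0.6]
grip_width: -0.1
gripper_force: 0.0
rows [0.0016, 0.0223, -0.0011] wz -0.0003 psi 1.45 pos [439.7 291.7  16.4] t 19.3
```

```bash
python3 -m inch '0 .01 0 0 0 0;0 .02 0 0 0 0;0 .026 0 0 0 0;0 .032 0 0 0 0;0 .038 0 0 0 0;0 .044 0 0 0 0;0 .05 0 0 0 0;0 .056 0 0 0 0;0 .06 0 0 0 0;0 .064 0 0 0 0;0 .064 0 0 0 0'
for i in 1 2 3 4; do python3 -m inch '0 .002 0 0 0 0;0 .004 0 0 0 0;0 .004 0 0 0 0' | egrep 'pos|contact' ; done
```

```text
time: 20.18
tool_pos: [479.5, 293.2, 18.3]
tcp_rot: [[-0.026, 1.0, 0.0], [1.0, 0.026, 0.0], [0.0, 0.0, -1.0]]
contact_force: [0.1, 0.1, -0.4]
grip_width: 0.5
gripper_force: 0.0
tool_pos: [481.6, 293.3, 18.3]
contact_force: [0.2, -0.2, 0.0]
tool_pos: [484.0, 293.4, 18.4]
contact_force: [0.0, -0.3, 1.0]
tool_pos: [486.4, 293.5, 18.3]
contact_force: [0.0, -0.1, 0.3]
tool_pos: [488.8, 293.5, 18.3]
contact_force: [-0.1, 0.2, 0.6]
```

```bash
for i in 1 2 3 4; do python3 -m inch '0 .002 0 0 0 0;0 .004 0 0 0 0;0 .004 0 0 0 0' | egrep 'pos|contact' ; done
python3 - <<'E'
from h import *
p,d=snap('scene')
cv2.imwrite('pics/s4.png',cv2.resize(p[175:320,330:510],None,fx=4,fy=4)[:,:,::-1])
E
```

```text
tool_pos: [491.2, 293.5, 18.4]
contact_force: [0.6, -0.4, 0.1]
tool_pos: [492.9, 293.6, 18.2]
contact_force: [-4.0, -0.6, 2.1]
tool_pos: [493.2, 293.6, 18.1]
contact_force: [-14.6, -1.5, 11.0]
tool_pos: [493.4, 293.6, 17.9]
contact_force: [-24.8, -3.4, 18.2]
```

View pics/s4.png

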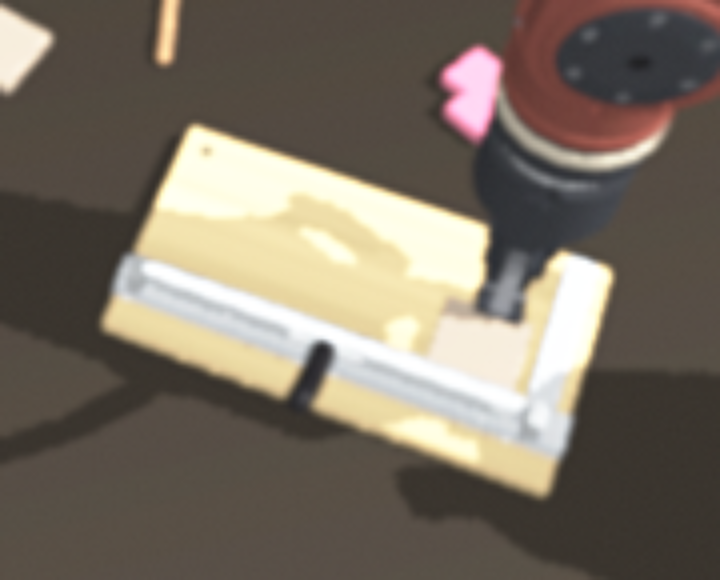

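Tile 1 is against the fence with a small gap at the end stop, which the final push will close. Next tile, after re-measuring all of them.

```bash
cat >> h.py <<'E'
def tiles(n='top'):
    p,d=camera(n);P=pts(n,d);X,Y,Z=[P[...,i] for i in range(3)];p=p.astype(int)
    m=(abs(Z-10)<6)&(p.sum(2)>270)&(p[...,0]-p[...,2]>8)&(X>380)&(X<650)&(Y<90)&(Y>-345)
    k,l,s,c=cv2.connectedComponentsWithStats(m.astype(np.uint8))
    for i in range(1,k):
        if s[i,4]>200:
            q=ray(n,np.argwhere(l==i)[:,::-1],10)[:,:2].astype(np.float32);r=cv2.minAreaRect(q)
            print(s[i,4],[np.round(a,1) for a in r],q.mean(0).round(1))
E
python3 -m inch '0 -.01 0 0 0 0;0 -.03 0 0 0 0;0 -.03 -.06 0 0 0;0 -.03 -.12 0 0 0;-.06 -.03 -.15 0 0 0;-.12 -.03 -.15 0 0 0;-.18 -.03 -.15 0 0 0;-.24 -.03 -.15 0 0 0;-.3 -.03 -.15 0 0 0;-.36 -.03 -.15 0 0 0;-.42 -.03 -.15 0 0 0;-.42 -.03 -.15 0 0 0' .75
python3 -c "
from h import *
tiles();go(457.4,-163.4,60,9.4)"
```

```text
time: 23.23
tool_pos: [487.5, 36.0, 108.6]
tcp_rot: [[-0.021, 1.0, 0.002], [1.0, 0.021, -0.002], [-0.002, 0.002, -1.0]]
contact_force: [0.9, 1.2, 0.1]
grip_width: 64.0
gripper_force: 0.0
392 [array([ 583.9, -274.6]), array([50.7, 50.7]), np.float64(75.9)] [ 583.9 -274.7]
406 [array([ 456.6, -163.9]), array([50.8, 52.1]), np.float64(9.4)] [ 457. -163.]
403 [array([433.1, -50. ]), array([51.5, 50.2]), np.float64(80.5)] [433.5 -49.3]
rows [-0.3351, -0.0569, 0.0812] wz -0.0456 psi 1.2 pos [487.3  38.4 108.6] t 23.3
```

```bash
python3 -m inch '-.05 -.01 0 0 0 0;-.11 -.02 0 0 0 -.02;-.17 -.03 0 0 0 -.0456;-.23 -.04 0 0 0 -.0456;-.28 -.057 0 0 0 -.0456;-.32 -.057 0 0 0 -.0456;-.335 -.057 .04 0 0 -.0456;-.335 -.057 .08 0 0 -.0456;-.335 -.057 .08 0 0 -.0456;-.335 -.057 .08 0 0 -.0456'
python3 -c "
from h import *
go(457,-163.4,4.5,9.4)"
```

```text
time: 24.12
tool_pos: [457.0, -159.2, 59.6]
tcp_rot: [[-0.169, 0.986, -0.002], [0.986, 0.169, 0.002], [0.002, -0.002, -1.0]]
contact_force: [0.6, -1.1, 0.6]
grip_width: 63.8
gripper_force: 0.0
rows [-0.0071, -0.001, 0.0918] wz 0.0018 psi 9.72 pos [ 457.  -159.2   59.6] t 24.1
```

```bash
python3 -m inch '-.007 -.001 .04 0 0 .002;-.007 -.001 .07 0 0 .002;-.007 -.001 .083 0 0 .002;-.007 -.001 .091 0 0 .002;-.007 -.001 .091 0 0 .002;-.007 -.001 .091 0 0 .002'
python3 -m inch '0 0 0 0 0 0;0 0 0 0 0 0;0 0 0 0 0 0;0 0 0 0 0 0;0 0 0 0 0 0' 0 60
python3 -m inch '0 0 -.03 0 0 0;0 0 -.08 0 0 0;0 0 -.15 0 0 0;0 0 -.16 0 0 0'
python3 -c "
from h import *
go(492,239.5,80,1.5)"
```

```text
time: 24.62
tool_pos: [458.5, -164.7, 6.9]
tcp_rot: [[-0.163, 0.987, 0.001], [0.987, 0.163, -0.001], [-0.001, 0.001, -1.0]]
contact_force: [-0.9, -0.2, -0.1]
grip_width: 63.9
gripper_force: 0.0
time: 25.03
tool_pos: [460.9, -167.0, 10.1]
tcp_rot: [[-0.162, 0.987, 0.006], [0.987, 0.162, -0.005], [-0.006, 0.005, -1.0]]
contact_force: [-5.8, -3.2, 19.0]
grip_width: 3.3
gripper_force: 9.0
time: 25.37
tool_pos: [460.5, -166.6, 109.1]
tcp_rot: [[-0.162, 0.987, 0.007], [0.987, 0.162, -0.005], [-0.006, 0.007, -1.0]]
contact_force: [1.3, -0.6, 0.3]
grip_width: -0.0
gripper_force: 0.0
rows [0.6596, 0.1612, 0.0454] wz 0.0435 psi 9.33 pos [ 460.5 -166.6  109.1] t 25.4
```

Fingers were too high and slid over the tile. I'll re-measure and grip lower.

```bash
python3 -m inch '.06 0 0 0 0 0;.12 0 0 0 0 0;.18 0 0 0 0 0;.24 0 0 0 0 0;.24 0 0 0 0 0' .75
python3 -c "
from h import *
tiles();go(457,-163.4,4.5,9.4)"
```

```text
time: 25.78
tool_pos: [433.6, -18.0, 102.5]
tcp_rot: [[-0.166, 0.986, 0.001], [0.986, 0.166, 0.001], [0.001, 0.001, -1.0]]
contact_force: [-0.6, -0.6, 0.8]
grip_width: 60.5
gripper_force: 0.0
396 [array([ 583.5, -273.9]), array([52.5, 52. ]), np.float64(75.9)] [ 583.4 -274.5]
405 [array([ 457.5, -162.4]), array([50.7, 51.4]), np.float64(9.0)] [ 457.2 -162.8]
rows [-0.2415, -0.0028, 0.1636] wz 0.0009 psi 9.56 pos [434.4 -20.2 102.6] t 25.8
```

```bash
python3 -m inch '-.05 0 0 0 0 0;-.1 0 0 0 0 0;-.15 0 0 0 0 0;-.2 0 0 0 0 0;-.235 -.0025 .03 0 0 0;-.24 -.0025 .06 0 0 .002;-.24 -.0025 .1 0 0 .002;-.24 -.0025 .1 0 0 .002;-.24 -.0025 .1 0 0 .002'
python3 -m inch '0 0 0 0 0 0;0 0 0 0 0 0'
python3 -c "
from h import *
go(457.2,-163.2,2,9.2)"
```

```text
time: 26.58
tool_pos: [455.5, -165.2, 41.3]
tcp_rot: [[-0.155, 0.988, -0.002], [0.988, 0.155, 0.001], [0.001, -0.001, -1.0]]
contact_force: [-0.1, -0.9, 0.2]
grip_width: 64.0
gripper_force: 0.0
time: 26.75
tool_pos: [457.3, -165.6, 43.5]
tcp_rot: [[-0.156, 0.988, 0.002], [0.988, 0.156, -0.001], [-0.002, 0.002, -1.0]]
contact_force: [0.0, 0.5, 0.2]
grip_width: 64.4
gripper_force: 0.0
rows [0.0041, 0.0004, 0.0692] wz -0.0012 psi 8.98 pos [ 457.3 -165.6   43.5] t 26.8
```

```bash
python3 -m inch '.004 0 .03 0 0 0;.004 0 .05 0 0 0;.004 0 .062 0 0 0;.004 0 .069 0 0 0;.004 0 .069 0 0 0;.004 0 .069 0 0 0'
python3 -m inch '0 0 0 0 0 0;0 0 0 0 0 0;0 0 0 0 0 0;0 0 0 0 0 0;0 0 0 0 0 0' 0 60
python3 -m inch '0 0 -.03 0 0 0;0 0 -.08 0 0 0;0 0 -.15 0 0 0;0 0 -.16 0 0 0'
python3 -c "
from h import *
go(492,239.5,80,1.5)"
```

```text
time: 27.25
tool_pos: [456.0, -162.6, 0.5]
tcp_rot: [[-0.156, 0.988, 0.0], [0.988, 0.156, 0.0], [0.0, 0.0, -1.0]]
contact_force: [-0.1, 0.2, 0.3]
grip_width: 63.8
gripper_force: 0.0
time: 27.67
tool_pos: [456.6, -163.0, 1.6]
tcp_rot: [[-0.156, 0.988, 0.001], [0.988, 0.156, -0.001], [-0.001, 0.001, -1.0]]
contact_force: [-2.0, 1.0, 6.4]
grip_width: 47.9
gripper_force: 62.3
time: 28.0
tool_pos: [458.5, -164.3, 103.1]
tcp_rot: [[-0.156, 0.988, 0.007], [0.988, 0.156, -0.005], [-0.006, 0.006, -1.0]]
contact_force: [1.3, -1.7, -0.3]
grip_width: 47.7
gripper_force: 62.2
rows [0.6563, 0.1598, 0.0358] wz 0.0415 psi 8.97 pos [ 458.5 -164.3  103.1] t 28.0
```

```bash
python3 -m inch '.03 .01 0 0 0 0;.085 .02 0 0 0 0;.14 .03 0 0 0 0;.2 .045 0 0 0 0;.26 .06 0 0 0 0;.32 .075 0 0 0 0;.38 .09 0 0 0 0;.44 .105 0 0 0 .01;.5 .12 0 0 0 .02;.56 .135 0 0 0 .03;.61 .148 0 0 0 .0415;.64 .155 0 0 0 .0415'
python3 -m inch '0 0 0 0 0 0;0 0 0 0 0 0'
python3 -c "
from h import *
print(ctrl.get_obs()['grip_width'])
go(492,239.5,14.5,1.5)"
```

```text
time: 29.0
tool_pos: [488.0, 234.4, 96.7]
tcp_rot: [[-0.026, 1.0, 0.001], [1.0, 0.026, 0.001], [0.001, 0.001, -1.0]]
contact_force: [0.6, 0.4, -0.4]
grip_width: 47.8
gripper_force: 62.2
time: 29.17
tool_pos: [487.9, 232.0, 96.4]
tcp_rot: [[-0.028, 1.0, 0.0], [1.0, 0.028, -0.0], [-0.0, 0.0, -1.0]]
contact_force: [-0.7, -0.3, -1.0]
grip_width: 47.6
gripper_force: 62.2
47.57890844555849
rows [0.0123, 0.0072, 0.1366] wz 0.0006 psi 1.62 pos [487.9 232.   96.4] t 29.2
```

```bash
python3 -m inch '.012 .007 .05 0 0 0;.012 .007 .09 0 0 0;.012 .007 .115 0 0 0;.012 .007 .13 0 0 0;.012 .007 .136 0 0 0;.012 .007 .136 0 0 0;.012 .007 .136 0 0 0'
python3 -m inch '0 0 0 0 0 0;0 0 0 0 0 0;0 0 0 0 0 0' 0.66
python3 -m inch '0 0 -.03 0 0 0;0 0 -.06 0 0 0;0 -.04 -.06 0 0 0;0 -.088 -.06 0 0 0;0 -.088 -.06 0 0 0;0 -.088 -.06 0 0 0;0 -.088 -.06 0 0 0;0 -.088 -.03 0 0 0;0 -.088 -.015 0 0 0;0 -.088 -.005 0 0 0;0 -.088 -.005 0 0 0' 0
python3 -m inch '0 .01 0 0 0 0;0 .02 0 0 0 0;0 .026 0 0 0 0;0 .032 0 0 0 0;0 .038 0 0 0 0;0 .044 0 0 0 0;0 .05 0 0 0 0;0 .056 0 0 0 0;0 .062 0 0 0 0;0 .068 0 0 0 0;0 .074 0 0 0 0;0 .078 0 0 0 0'
```

```text
time: 29.75
tool_pos: [492.8, 238.2, 15.7]
tcp_rot: [[-0.025, 1.0, 0.001], [1.0, 0.025, 0.0], [0.0, 0.001, -1.0]]
contact_force: [0.4, -0.6, -0.4]
grip_width: 48.1
gripper_force: 62.2
time: 30.0
tool_pos: [492.6, 238.6, 15.5]
tcp_rot: [[-0.026, 1.0, 0.001], [1.0, 0.026, 0.0], [0.0, 0.001, -1.0]]
contact_force: [0.2, -0.3, -0.5]
grip_width: 56.4
gripper_force: 0.0
time: 30.92
tool_pos: [438.5, 236.8, 16.2]
tcp_rot: [[-0.026, 1.0, -0.002], [1.0, 0.026, -0.001], [-0.0, -0.002, -1.0]]
contact_force: [0.2, 0.1, -0.2]
grip_width: -0.2
gripper_force: 0.0
time: 31.92
tool_pos: [486.5, 238.4, 17.7]
tcp_rot: [[-0.026, 1.0, 0.0], [1.0, 0.026, 0.0], [0.0, 0.0, -1.0]]
contact_force: [-2.1, 0.4, 0.5]
grip_width: -0.1
gripper_force: 0.5
```

```bash
for i in 1 2 3 4; do python3 -m inch '0 .002 0 0 0 0;0 .004 0 0 0 0;0 .004 0 0 0 0' | egrep 'pos|contact' ; done
python3 -m inch '0 .003 0 0 0 0;0 .003 0 0 0 0'
```

```text
tool_pos: [488.5, 238.4, 17.7]
contact_force: [-0.7, 0.0, 0.1]
tool_pos: [491.0, 238.5, 17.7]
contact_force: [0.2, -0.4, -0.8]
tool_pos: [493.4, 238.6, 17.8]
contact_force: [0.3, 0.3, 0.4]
tool_pos: [494.4, 238.6, 17.6]
contact_force: [-7.4, -0.9, 5.0]
time: 33.08
tool_pos: [494.6, 238.6, 17.4]
tcp_rot: [[-0.027, 1.0, -0.006], [1.0, 0.027, -0.0], [-0.0, -0.006, -1.0]]
contact_force: [-14.4, -1.2, 10.4]
grip_width: -0.5
gripper_force: 7.5
```

Tile 2 is seated. Next is the tile at (433,-50).

```bash
python3 -m inch '0 -.01 0 0 0 0;0 -.03 0 0 0 0;0 -.03 -.06 0 0 0;0 -.03 -.12 0 0 0;-.05 -.03 -.15 0 0 0;-.1 -.03 -.15 0 0 0;-.15 -.03 -.15 0 0 0;-.2 -.03 -.15 0 0 0;-.25 -.03 -.15 0 0 0;-.25 -.03 -.15 0 0 0;-.25 -.03 -.15 0 0 0' .75
python3 -c "
from h import *
tiles();go(433.4,-49.6,42,-9.8)"
```

```text
time: 34.0
tool_pos: [483.6, 87.0, 107.9]
tcp_rot: [[-0.023, 1.0, 0.001], [1.0, 0.023, 0.0], [0.0, 0.001, -1.0]]
contact_force: [-1.3, 0.7, 0.1]
grip_width: 64.0
gripper_force: 0.0
390 [array([ 584.1, -274.9]), array([50.4, 50.9]), np.float64(74.9)] [ 583.9 -274.7]
407 [array([433.2, -49.2]), array([49.9, 51.8]), np.float64(80.5)] [433.4 -49.3]
rows [-0.2272, -0.0892, 0.1096] wz 0.0623 psi 1.41 pos [483.5  88.  107.9] t 34.0
```

```bash
python3 -m inch '-.05 -.02 0 0 0 .02;-.1 -.04 0 0 0 .04;-.15 -.06 0 0 0 .061;-.2 -.08 0 0 0 .061;-.227 -.089 .03 0 0 .061;-.227 -.089 .08 0 0 .061;-.227 -.089 .11 0 0 .061;-.227 -.089 .11 0 0 .061;-.227 -.089 .11 0 0 .061;-.227 -.089 .11 0 0 .061'
python3 -c "
from h import *
go(433.4,-49.4,1.8,-9.5)"
```

```text
time: 34.88
tool_pos: [434.2, -48.8, 43.0]
tcp_rot: [[0.163, 0.987, 0.001], [0.987, -0.163, -0.0], [-0.0, 0.001, -1.0]]
contact_force: [0.3, -0.1, 0.4]
grip_width: 64.2
gripper_force: 0.0
rows [-0.0012, -0.0013, 0.0686] wz 0.0005 psi -9.41 pos [434.2 -48.8  43. ] t 34.9
```

```bash
python3 -m inch '-.001 -.001 .03 0 0 0;-.001 -.001 .05 0 0 0;-.001 -.001 .062 0 0 0;-.001 -.001 .068 0 0 0;-.001 -.001 .068 0 0 0;-.001 -.001 .068 0 0 0'
python3 -m inch '0 0 0 0 0 0;0 0 0 0 0 0;0 0 0 0 0 0;0 0 0 0 0 0;0 0 0 0 0 0' 0 60
python3 -m inch '0 0 -.03 0 0 0;0 0 -.08 0 0 0;0 0 -.15 0 0 0;0 0 -.16 0 0 0'
python3 -c "
from h import *
go(493,184.5,97,1.5)"
```

```text
time: 35.38
tool_pos: [433.3, -49.8, 1.8]
tcp_rot: [[0.164, 0.986, 0.001], [0.986, -0.164, -0.0], [-0.0, 0.001, -1.0]]
contact_force: [0.4, 0.4, 0.9]
grip_width: 63.8
gripper_force: 0.0
time: 35.8
tool_pos: [433.6, -50.0, 2.4]
tcp_rot: [[0.165, 0.986, 0.002], [0.986, -0.165, -0.001], [-0.0, 0.002, -1.0]]
contact_force: [-1.0, 0.2, 8.3]
grip_width: 47.5
gripper_force: 61.3
time: 36.13
tool_pos: [435.5, -50.9, 103.6]
tcp_rot: [[0.165, 0.986, 0.008], [0.986, -0.165, -0.003], [-0.002, 0.008, -1.0]]
contact_force: [0.7, 0.2, 0.8]
grip_width: 47.4
gripper_force: 62.4
rows [0.4029, 0.0297, 0.0105] wz -0.061 psi -9.48 pos [435.5 -50.9 103.6] t 36.1
```

```bash
python3 -m inch '.03 0 0 0 0 0;.08 .005 0 0 0 0;.135 .01 0 0 0 0;.19 .015 0 0 0 0;.245 .02 0 0 0 -.01;.3 .025 0 0 0 -.03;.35 .03 0 0 0 -.05;.39 .03 .01 0 0 -.061;.4 .03 .01 0 0 -.061;.4 .03 .01 0 0 -.061;.4 .03 .01 0 0 -.061'
python3 -c "
from h import *
print(ctrl.get_obs()['grip_width'])
go(493,184.5,14.5,1.5)"
```

```text
time: 37.05
tool_pos: [490.0, 183.7, 91.2]
tcp_rot: [[-0.026, 1.0, 0.0], [1.0, 0.026, -0.0], [-0.0, 0.0, -1.0]]
contact_force: [-0.1, -0.5, -0.9]
grip_width: 47.5
gripper_force: 62.4
47.51850898672622
rows [0.0012, 0.005, 0.1278] wz -0.0 psi 1.49 pos [490.  183.7  91.2] t 37.0
```

```bash
python3 -m inch '0 .005 .05 0 0 0;0 .005 .085 0 0 0;0 .005 .11 0 0 0;0 .005 .122 0 0 0;0 .005 .127 0 0 0;0 .005 .127 0 0 0;0 .005 .127 0 0 0'
python3 -m inch '0 0 0 0 0 0;0 0 0 0 0 0;0 0 0 0 0 0' 0.66
python3 -m inch '0 0 -.03 0 0 0;0 0 -.06 0 0 0;0 -.04 -.06 0 0 0;0 -.088 -.06 0 0 0;0 -.088 -.06 0 0 0;0 -.088 -.06 0 0 0;0 -.088 -.06 0 0 0;0 -.088 -.03 0 0 0;0 -.088 -.015 0 0 0;0 -.088 -.005 0 0 0;0 -.088 -.005 0 0 0' 0
python3 -m inch '0 .01 0 0 0 0;0 .02 0 0 0 0;0 .026 0 0 0 0;0 .032 0 0 0 0;0 .038 0 0 0 0;0 .044 0 0 0 0;0 .05 0 0 0 0;0 .056 0 0 0 0;0 .062 0 0 0 0;0 .068 0 0 0 0;0 .074 0 0 0 0;0 .08 0 0 0 0'
for i in 1 2 3; do python3 -m inch '0 .002 0 0 0 0;0 .004 0 0 0 0;0 .004 0 0 0 0' | egrep 'pos|contact' ; done
```

```text
time: 37.63
tool_pos: [493.8, 183.5, 15.8]
tcp_rot: [[-0.025, 1.0, 0.002], [1.0, 0.025, 0.0], [0.0, 0.002, -1.0]]
contact_force: [0.6, -0.1, -1.1]
grip_width: 47.6
gripper_force: 62.4
time: 37.88
tool_pos: [493.6, 184.0, 15.4]
tcp_rot: [[-0.026, 1.0, 0.001], [1.0, 0.026, 0.0], [0.0, 0.001, -1.0]]
contact_force: [0.6, 0.5, 0.6]
grip_width: 56.1
gripper_force: 0.0
time: 38.8
tool_pos: [439.5, 182.5, 16.2]
tcp_rot: [[-0.026, 1.0, -0.002], [1.0, 0.026, -0.0], [-0.0, -0.002, -1.0]]
contact_force: [-0.4, -0.1, -0.5]
grip_width: 0.0
gripper_force: 0.0
time: 39.8
tool_pos: [488.6, 184.0, 17.7]
tcp_rot: [[-0.026, 1.0, -0.0], [1.0, 0.026, 0.0], [0.0, -0.0, -1.0]]
contact_force: [-1.3, -0.6, 1.0]
grip_width: -0.2
gripper_force: 0.6
tool_pos: [490.9, 184.0, 17.7]
contact_force: [-0.3, 0.7, 0.6]
tool_pos: [493.3, 184.1, 17.8]
contact_force: [0.9, 0.2, 0.0]
tool_pos: [495.5, 184.1, 17.7]
contact_force: [-0.5, 0.2, -0.3]
```

```bash
python3 -m inch '0 .002 0 0 0 0;0 .004 0 0 0 0;0 .004 0 0 0 0' | egrep 'pos|contact' 
python3 -m inch '0 .002 0 0 0 0;0 .002 0 0 0 0' | egrep 'pos|contact'
python3 -m inch '0 -.01 0 0 0 0;0 -.03 0 0 0 0;0 -.03 -.06 0 0 0;0 -.03 -.12 0 0 0;-.05 -.03 -.15 0 0 0;-.1 -.03 -.15 0 0 0;-.16 -.03 -.15 0 0 0;-.22 -.03 -.15 0 0 0;-.28 -.03 -.15 0 0 0;-.34 -.03 -.15 0 0 0;-.4 -.03 -.15 0 0 0;-.4 -.03 -.15 0 0 0' .75
python3 -c "
from h import *
tiles();go(584,-274.7,100,-14.3)"
```

```text
tool_pos: [495.9, 184.2, 17.5]
contact_force: [-12.0, -0.7, 7.1]
tool_pos: [496.0, 184.2, 17.4]
contact_force: [-17.0, -0.7, 12.3]
time: 41.97
tool_pos: [487.8, -61.7, 108.0]
tcp_rot: [[-0.021, 1.0, 0.001], [1.0, 0.021, -0.002], [-0.002, 0.001, -1.0]]
contact_force: [0.4, -0.3, -1.1]
grip_width: 64.0
gripper_force: 0.0
393 [array([ 583.9, -274.6]), array([50.7, 50.7]), np.float64(75.9)] [ 584.1 -274.5]
rows [-0.3625, 0.1531, 0.0135] wz 0.0862 psi 1.22 pos [487.5 -59.2 107.9] t 42.0
```

```bash
python3 -m inch '-.05 .02 0 0 0 .02;-.1 .04 0 0 0 .04;-.15 .06 0 0 0 .06;-.2 .08 0 0 0 .086;-.25 .1 0 0 0 .086;-.3 .125 0 0 0 .086;-.35 .15 0 0 0 .086;-.362 .153 .05 0 0 .086;-.362 .153 .1 0 0 .086;-.362 .153 .11 0 0 .086;-.362 .153 .11 0 0 .086;-.362 .153 .11 0 0 .086'
python3 -c "
from h import *
go(584,-274.6,1.8,-14.2)"
```

```text
time: 43.02
tool_pos: [585.0, -269.9, 42.5]
tcp_rot: [[0.241, 0.971, -0.0], [0.971, -0.241, 0.0], [0.0, -0.0, -1.0]]
contact_force: [0.6, -0.1, 0.6]
grip_width: 64.2
gripper_force: 0.0
rows [-0.008, 0.0003, 0.0678] wz 0.0015 psi -13.92 pos [ 585.  -269.9   42.5] t 43.0
```

```bash
python3 -m inch '-.008 0 .03 0 0 .002;-.008 0 .05 0 0 .002;-.008 0 .06 0 0 .002;-.008 0 .0675 0 0 .002;-.008 0 .0675 0 0 .002;-.008 0 .0675 0 0 .002'
python3 -m inch '0 0 0 0 0 0;0 0 0 0 0 0;0 0 0 0 0 0;0 0 0 0 0 0;0 0 0 0 0 0' 0 60
python3 -m inch '0 0 -.03 0 0 0;0 0 -.08 0 0 0;0 0 -.15 0 0 0;0 0 -.18 0 0 0'
python3 -c "
from h import *
go(493,129.5,97,1.5)"
```

```text
time: 43.52
tool_pos: [583.8, -275.4, 1.7]
tcp_rot: [[0.247, 0.969, 0.0], [0.969, -0.247, -0.0], [0.0, 0.0, -1.0]]
contact_force: [-0.6, -0.4, -0.0]
grip_width: 63.9
gripper_force: 0.0
time: 43.93
tool_pos: [584.4, -276.0, 2.7]
tcp_rot: [[0.248, 0.969, 0.002], [0.969, -0.248, -0.001], [-0.001, 0.002, -1.0]]
contact_force: [0.1, 0.6, 6.7]
grip_width: 47.2
gripper_force: 62.3
time: 44.27
tool_pos: [584.9, -276.5, 114.5]
tcp_rot: [[0.248, 0.969, 0.004], [0.969, -0.248, -0.003], [-0.002, 0.005, -1.0]]
contact_force: [0.5, -0.4, -0.0]
grip_width: 47.8
gripper_force: 61.9
rows [0.6177, -0.3162, 0.0266] wz -0.088 psi -14.35 pos [ 584.9 -276.5  114.5] t 44.3
```

```bash
python3 -m inch '.03 -.015 0 0 0 0;.08 -.04 0 0 0 0;.13 -.066 0 0 0 0;.18 -.092 0 0 0 0;.23 -.117 0 0 0 0;.28 -.143 0 0 0 -.01;.33 -.168 0 0 0 -.03;.38 -.194 0 0 0 -.05;.43 -.22 0 0 0 -.07;.48 -.245 0 0 0 -.088;.54 -.276 .01 0 0 -.088;.59 -.302 .02 0 0 -.088'
python3 -m inch '.02 -.006 0 0 0 0;.02 -.006 0 0 0 0;.02 -.006 0 0 0 0'
python3 -c "
from h import *
print(ctrl.get_obs()['grip_width'])
go(494,129.5,14.5,1.5)"
```

```text
time: 45.27
tool_pos: [495.4, 114.3, 97.9]
tcp_rot: [[-0.026, 1.0, 0.002], [1.0, 0.026, 0.0], [0.0, 0.002, -1.0]]
contact_force: [0.9, 0.3, -0.8]
grip_width: 47.3
gripper_force: 61.9
time: 45.52
tool_pos: [492.0, 124.3, 97.5]
tcp_rot: [[-0.028, 1.0, 0.001], [1.0, 0.028, -0.0], [-0.0, 0.001, -1.0]]
contact_force: [0.8, -0.1, -0.0]
grip_width: 47.6
gripper_force: 61.9
47.56888694173148
rows [0.0087, 0.0035, 0.1384] wz 0.0004 psi 1.58 pos [492.  124.3  97.5] t 45.5
```

```bash
python3 -m inch '.0085 .0035 .05 0 0 0;.0085 .0035 .095 0 0 0;.0085 .0035 .12 0 0 0;.0085 .0035 .132 0 0 0;.0085 .0035 .1375 0 0 0;.0085 .0035 .1375 0 0 0;.0085 .0035 .1375 0 0 0'
python3 -m inch '0 0 0 0 0 0;0 0 0 0 0 0;0 0 0 0 0 0' 0.66
python3 -m inch '0 0 -.03 0 0 0;0 0 -.06 0 0 0;0 -.04 -.06 0 0 0;0 -.088 -.06 0 0 0;0 -.088 -.06 0 0 0;0 -.088 -.06 0 0 0;0 -.088 -.06 0 0 0;0 -.088 -.03 0 0 0;0 -.088 -.015 0 0 0;0 -.088 -.005 0 0 0;0 -.088 -.005 0 0 0' 0
python3 -m inch '0 .01 0 0 0 0;0 .02 0 0 0 0;0 .026 0 0 0 0;0 .032 0 0 0 0;0 .038 0 0 0 0;0 .044 0 0 0 0;0 .05 0 0 0 0;0 .056 0 0 0 0;0 .062 0 0 0 0;0 .068 0 0 0 0;0 .074 0 0 0 0;0 .082 0 0 0 0'
for i in 1 2 3; do python3 -m inch '0 .002 0 0 0 0;0 .004 0 0 0 0;0 .004 0 0 0 0' | egrep 'pos|contact' ; done
```

```text
time: 46.1
tool_pos: [495.0, 128.4, 15.9]
tcp_rot: [[-0.025, 1.0, 0.002], [1.0, 0.025, -0.0], [-0.0, 0.002, -1.0]]
contact_force: [0.0, -0.1, -1.1]
grip_width: 47.7
gripper_force: 61.9
time: 46.35
tool_pos: [494.4, 129.2, 15.3]
tcp_rot: [[-0.026, 1.0, 0.001], [1.0, 0.026, 0.0], [0.0, 0.001, -1.0]]
contact_force: [-0.7, -0.0, 0.6]
grip_width: 56.7
gripper_force: 0.0
time: 47.27
tool_pos: [440.2, 127.9, 16.2]
tcp_rot: [[-0.026, 1.0, -0.003], [1.0, 0.026, 0.0], [0.0, -0.003, -1.0]]
contact_force: [0.2, -0.4, 0.8]
grip_width: 0.1
gripper_force: 0.0
time: 48.27
tool_pos: [490.4, 129.3, 17.7]
tcp_rot: [[-0.026, 1.0, -0.0], [1.0, 0.026, 0.0], [0.0, -0.0, -1.0]]
contact_force: [-1.5, -0.4, 0.8]
grip_width: 0.4
gripper_force: 0.4
tool_pos: [492.8, 129.3, 17.7]
contact_force: [-0.1, -0.3, -0.2]
tool_pos: [495.2, 129.4, 17.7]
contact_force: [-0.1, -0.3, -1.0]
tool_pos: [497.1, 129.5, 17.6]
contact_force: [-3.2, -0.4, 1.5]
```

```bash
python3 -m inch '0 .002 0 0 0 0;0 .003 0 0 0 0;0 .003 0 0 0 0' | egrep 'pos|contact'
python3 -m inch '0 -.01 0 0 0 0;0 -.02 0 0 0 0;0 -.02 -.06 0 0 0;-.05 -.02 -.06 0 0 0;-.088 0 -.06 0 0 0;-.088 .045 -.06 0 0 0;-.088 .045 -.06 0 0 0;-.088 .045 -.03 0 0 0;-.088 .045 -.01 0 0 0;-.088 .045 -.001 0 0 0;-.088 .045 -.001 0 0 0;-.088 .045 -.001 0 0 0'
python3 - <<'E'
from h import *
p,d=snap('scene')
cv2.imwrite('pics/s5.png',cv2.resize(p[175:320,330:510],None,fx=4,fy=4)[:,:,::-1])
E
```

```text
tool_pos: [497.3, 129.5, 17.5]
contact_force: [-11.1, -1.7, 8.3]
time: 50.27
tool_pos: [527.1, 77.7, 18.2]
tcp_rot: [[-0.026, 1.0, -0.0], [1.0, 0.026, 0.0], [0.0, -0.0, -1.0]]
contact_force: [-0.5, 0.3, 0.5]
grip_width: 0.1
gripper_force: 0.0
```

View pics/s5.png

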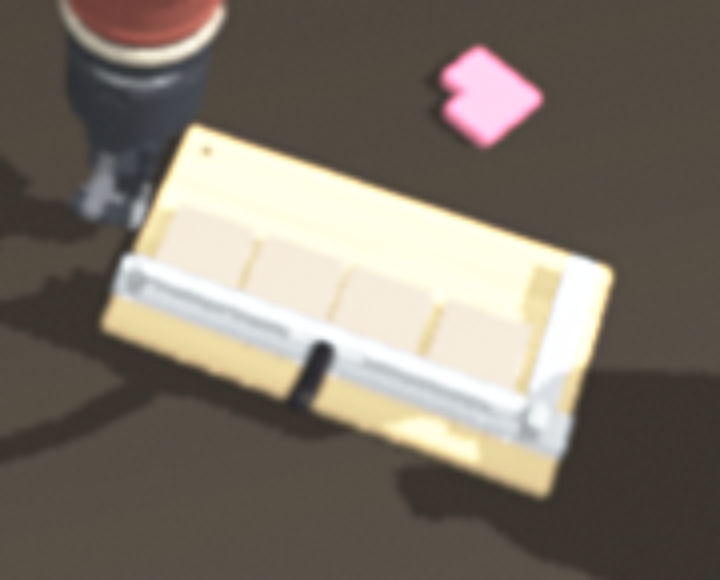

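All four tiles are along the fence with small gaps. I push the row towards the end stop.

```bash
python3 -m inch '.01 0 0 0 0 0;.018 0 0 0 0 0;.023 0 0 0 0 0;.027 0 0 0 0 0;.031 0 0 0 0 0;.035 0 0 0 0 0;.039 0 0 0 0 0;.042 0 0 0 0 0;.045 0 0 0 0 0;.045 0 0 0 0 0' | egrep 'pos|contact'
for i in 1 2 3 4 5 6; do python3 -m inch '.0015 0 0 0 0 0;.003 0 0 0 0 0;.003 0 0 0 0 0' | egrep 'pos|contact' ; done
```

```text
tool_pos: [527.0, 104.6, 18.4]
contact_force: [0.5, -1.6, 1.2]
tool_pos: [526.9, 106.2, 18.4]
contact_force: [1.1, -3.0, 1.4]
tool_pos: [526.8, 108.0, 18.4]
contact_force: [0.1, -3.2, 2.8]
tool_pos: [526.7, 109.9, 18.3]
contact_force: [0.3, -3.2, 2.0]
tool_pos: [526.7, 111.8, 18.3]
contact_force: [-0.1, -2.8, 2.2]
tool_pos: [526.6, 113.6, 18.3]
contact_force: [-0.4, -2.3, 3.0]
tool_pos: [526.6, 115.2, 18.3]
contact_force: [0.4, -3.6, 2.0]
```

```bash
for i in 1 2 3 ; do python3 -m inch '.0015 0 0 0 0 0;.003 0 0 0 0 0;.003 0 0 0 0 0' | egrep 'pos|contact' ; done
```

```text
tool_pos: [526.6, 115.6, 18.4]
contact_force: [-0.2, -12.0, 2.8]
tool_pos: [526.7, 115.9, 18.4]
contact_force: [-0.6, -18.8, 3.5]
tool_pos: [526.7, 116.2, 18.4]
contact_force: [-0.4, -27.5, 4.2]
```

```bash
python3 -m inch '-.01 0 0 0 0 0;-.02 0 0 0 0 0;-.02 0 -.06 0 0 0;-.02 -.04 -.06 0 0 0;-.02 -.078 -.06 0 0 0;.058 -.078 -.06 0 0 0;.058 -.078 -.06 0 0 0;.058 -.078 -.03 0 0 0;.058 -.078 0 0 0 0;.058 -.078 0 0 0 0;.058 -.078 0 0 0 0' | egrep 'pos|contact'
python3 -c "
from h import *
go(496.6,151,17.7,1.5)"
```

```text
tool_pos: [477.6, 154.6, 17.5]
contact_force: [-0.3, 0.1, -0.3]
rows [-0.0068, 0.0314, -0.0004] wz 0.0002 psi 1.53 pos [477.6 154.6  17.5] t 54.3
```

```bash
python3 -m inch '-.006 .01 0 0 0 0;-.006 .02 0 0 0 0;-.006 .028 0 0 0 0;-.006 .032 0 0 0 0;-.006 .036 0 0 0 0;-.006 .036 0 0 0 0' | egrep 'pos|contact'
python3 -m inch '0 -.01 0 0 0 0;0 -.03 0 0 0 0;.04 -.03 0 0 0 0;.083 -.03 0 0 0 0;.083 -.02 0 0 0 0;.083 -.01 0 0 0 0;.083 -.005 0 0 0 0;.083 0 0 0 0 0;.083 0 0 0 0 0' | egrep 'pos|contact'
python3 -m inch '0 -.01 0 0 0 0;0 -.03 0 0 0 0;.04 -.03 0 0 0 0;.083 -.03 0 0 0 0;.083 -.02 0 0 0 0;.083 -.01 0 0 0 0;.083 -.005 0 0 0 0;.083 0 0 0 0 0;.083 0 0 0 0 0' | egrep 'pos|contact'
python3 -m inch '0 -.01 0 0 0 0;0 -.03 0 0 0 0;.04 -.03 0 0 0 0;.083 -.03 0 0 0 0;.083 -.02 0 0 0 0;.083 -.01 0 0 0 0;.083 -.005 0 0 0 0;.083 0 0 0 0 0;.083 0 0 0 0 0' | egrep 'pos|contact'
```

```text
tool_pos: [497.1, 150.9, 18.3]
contact_force: [-21.8, -3.0, 16.3]
tool_pos: [495.7, 200.7, 17.8]
contact_force: [-20.2, 2.4, 14.8]
tool_pos: [494.5, 250.0, 17.8]
contact_force: [-21.5, 2.6, 15.7]
tool_pos: [493.2, 299.7, 18.0]
contact_force: [-22.2, 1.7, 15.3]
```

```bash
python3 -m inch '0 -.01 0 0 0 0;0 -.03 -.03 0 0 0;-.05 -.03 -.07 0 0 0;-.11 -.03 -.07 0 0 0;-.17 -.03 -.07 0 0 0;-.23 -.03 -.07 0 0 0;-.29 -.03 -.07 0 0 0;-.345 -.01 -.07 0 0 0;-.345 .045 -.07 0 0 0;-.345 .045 -.04 0 0 0;-.345 .045 0 0 0 0;-.345 .045 0 0 0 0'  | egrep 'pos|contact'
python3 -c "
from h import *
go(524,115,17.7,1.5)"
```

```text
tool_pos: [526.6, 92.5, 14.1]
contact_force: [-1.2, -0.3, -0.8]
rows [0.0376, -0.0036, -0.006] wz -0.0009 psi 1.35 pos [526.6  92.5  14.1] t 58.1
```

```bash
python3 -m inch '.01 -.001 0 0 0 0;.02 -.001 0 0 0 0;.028 -.001 0 0 0 0;.034 -.001 0 0 0 0;.038 -.001 0 0 0 0;.04 -.001 0 0 0 0;.04 -.001 0 0 0 0' | egrep 'pos|contact'
python3 -m inch '.003 0 0 0 0 0;.003 0 0 0 0 0' | egrep 'pos|contact'
python3 -m inch '-.01 0 0 0 0 0;-.03 0 0 0 0 0;-.03 0 -.06 0 0 0;-.06 0 -.12 0 0 0;-.12 0 -.17 0 0 0;-.17 -.05 -.17 0 0 0;-.17 -.05 -.17 0 0 0' .5 | egrep 'pos|contact'
python3 - <<'E'
from h import *
p,d=snap('scene');q,e=snap('top')
np.savez('pics/row.npz',p=q,d=e)
a=cv2.resize(p[195:305,345:495],(600,440),interpolation=cv2.INTER_CUBIC);b=cv2.resize(q[170:250,145:275],(600,369)[:2],interpolation=cv2.INTER_CUBIC)[:160]if 0 else cv2.resize(q[170:245,150:270],(256,160))
cv2.imwrite('pics/s6.png',np.vstack([a,np.pad(b,((0,0),(0,344),(0,0)))])[:,:,::-1])
go(655,220,110,91.5)
E
```

```text
tool_pos: [528.6, 116.5, 19.6]
contact_force: [-1.6, -12.2, 4.4]
tool_pos: [528.6, 116.8, 19.6]
contact_force: [-1.6, -19.8, 4.4]
tool_pos: [499.4, 13.6, 122.7]
contact_force: [-0.7, -0.1, -1.5]
rows [0.3336, 0.2661, 0.0187] wz 0.4992 psi 1.36 pos [500.1  16.1 121. ] t 59.5
```

View pics/s6.png

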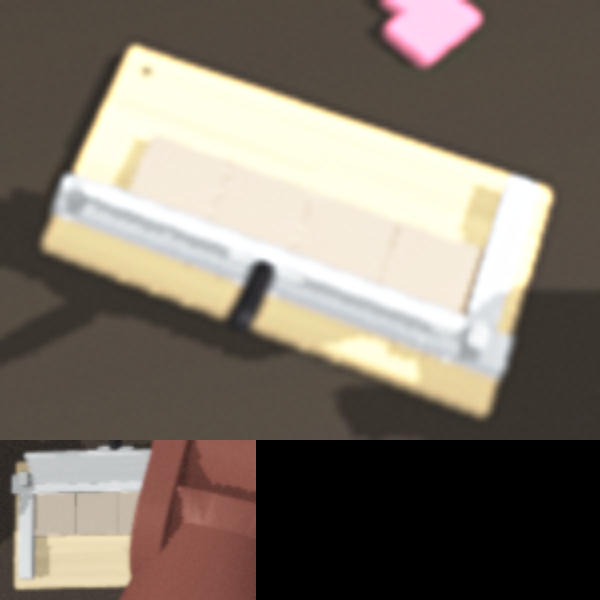

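The row looks tight in both views: the tiles at crop (175,175) to (430,265) touch, and the last one is up to the stop. I now go to grip the lever and swing it shut.

```bash
python3 -m inch '0 0 -.05 0 0 -.04;.03 .05 -.1 0 0 -.08;.06 .1 -.12 0 0 -.12;.1 .14 -.12 0 0 -.16;.14 .18 -.12 0 0 -.2;.18 .22 -.12 0 0 -.24;.22 .252 -.12 0 0 -.28;.26 .252 -.12 0 0 -.32;.3 .252 -.12 0 0 -.36;.334 .252 -.12 0 0 -.4;.334 .252 -.12 0 0 -.44;.334 .252 -.12 0 0 -.48' .5
python3 -m inch '0 0 0 0 0 -.022;0 0 0 0 0 -.022;0 0 0 0 0 -.022'
python3 -c "
from h import *
go(646.5,219.5,105,91.5)"
```

```text
time: 60.5
tool_pos: [645.7, 224.5, 191.0]
tcp_rot: [[-0.999, 0.035, -0.001], [0.035, 0.999, 0.001], [0.001, 0.0, -1.0]]
contact_force: [0.5, 0.2, 0.6]
grip_width: 42.9
gripper_force: 0.0
time: 60.75
tool_pos: [646.0, 222.6, 191.5]
tcp_rot: [[-1.0, -0.023, -0.001], [-0.023, 1.0, 0.0], [0.001, 0.0, -1.0]]
contact_force: [-0.0, 0.3, 0.2]
grip_width: 42.5
gripper_force: 0.0
rows [-0.0008, -0.0052, 0.1442] wz -0.001 psi 91.31 pos [646.  222.6 191.5] t 60.8
```

```bash
python3 -m inch '0 -.004 .05 0 0 0;0 -.004 .09 0 0 0;0 -.004 .125 0 0 0;0 -.004 .14 0 0 0;0 -.004 .144 0 0 0;0 -.004 .144 0 0 0'
python3 -m inch '0 0 0 0 0 0;0 0 0 0 0 0;0 0 0 0 0 0;0 0 0 0 0 0;0 0 0 0 0 0' 0 40
python3 -c "
import numpy as np
r,f0=121.8,46.9
for k in range(1,26):
    f=np.radians(f0+k*123.2/24);g=np.radians(f0)
    print(k,round(-r*(np.cos(f)-np.cos(g))/600,4),round(-r*(np.sin(f)-np.sin(g))/600,4),end=' | ')"
```

```text
time: 61.25
tool_pos: [646.1, 219.3, 105.8]
tcp_rot: [[-1.0, -0.023, -0.001], [-0.023, 1.0, 0.0], [0.001, 0.0, -1.0]]
contact_force: [-0.3, 1.2, 0.2]
grip_width: 42.7
gripper_force: 0.0
time: 61.67
tool_pos: [647.3, 220.1, 107.9]
tcp_rot: [[-1.0, -0.025, 0.003], [-0.025, 1.0, 0.002], [-0.003, 0.002, -1.0]]
contact_force: [-0.1, 5.7, 6.9]
grip_width: 12.5
gripper_force: 39.5
1 0.0138 -0.0118 | 2 0.0286 -0.0223 | 3 0.0443 -0.0315 | 4 0.0608 -0.0392 | 5 0.0779 -0.0455 | 6 0.0955 -0.0501 | 7 0.1134 -0.0532 | 8 0.1315 -0.0546 | 9 0.1497 -0.0545 | 10 0.1678 -0.0527 | 11 0.1856 -0.0493 | 12 0.2031 -0.0443 | 13 0.2201 -0.0378 | 14 0.2364 -0.0297 | 15 0.2519 -0.0203 | 16 0.2665 -0.0095 | 17 0.2801 0.0026 | 18 0.2926 0.0158 | 19 0.3038 0.0301 | 20 0.3137 0.0454 | 21 0.3222 0.0615 | 22 0.3293 0.0782 | 23 0.3348 0.0956 | 24 0.3387 0.1133 | 25 0.341 0.1314 |
```

```bash
python3 -m inch '.0138 0 -.0118 0 0 0;.0286 0 -.0223 0 0 0;.0443 0 -.0315 0 0 0;.0608 0 -.0392 0 0 0;.0779 0 -.0455 0 0 0;.0955 0 -.0501 0 0 0;.1134 0 -.0532 0 0 0;.1134 0 -.0532 0 0 0'
python3 -m inch '.0181 0 -.0014 0 0 0;.0363 0 -.0013 0 0 0;.0544 0 .0005 0 0 0;.0722 0 .0039 0 0 0;.0897 0 .0089 0 0 0;.0897 0 .0089 0 0 0'
```

```text
time: 62.33
tool_pos: [576.9, 218.2, 137.8]
tcp_rot: [[-1.0, -0.025, -0.001], [-0.025, 1.0, 0.001], [0.001, 0.001, -1.0]]
contact_force: [-1.2, 5.5, -4.5]
grip_width: 12.7
gripper_force: 40.4
time: 62.83
tool_pos: [523.5, 215.9, 132.5]
tcp_rot: [[-1.0, -0.024, -0.001], [-0.024, 1.0, -0.001], [0.001, -0.001, -1.0]]
contact_force: [-0.8, -1.2, 0.6]
grip_width: 0.2
gripper_force: 0.0
```

```bash
python3 -m inch '0 0 -.05 0 0 0;0 0 -.1 0 0 0;-.04 0 -.12 0 0 0;-.1 0 -.12 0 0 0;-.15 0 -.12 0 0 0;-.2 0 -.12 0 0 0;-.2 0 -.12 0 0 0' | egrep 'pos|contact'
python3 - <<'E'
from h import *
p,d=snap('scene');P=pts('scene',d)
X,Y,Z=[P[...,i] for i in range(3)]
m=(p.sum(2)<200)&(Z>40)&(abs(Y-218)<15)&(X>420)&(X<600)&(Z<185);L=P[m];print(len(L))
for i in np.argsort(-L[:,2])[::max(1,len(L)//8)]: print(L[i].round(0),end=' ')
m=(p.sum(2)<200)&(Z>60)&(abs(Y-218)<15)&(X>600)&(Z<175);print(m.sum(),P[m].mean(0) if m.any() else '')
go(635,219.5,115,91.5)
E
```

```text
tool_pos: [648.9, 217.6, 200.8]
contact_force: [0.8, -0.1, -1.1]
0
0 
rows [0.0192, 0.0031, 0.1446] wz -0.0011 psi 91.3 pos [646.8 218.  201.8] t 63.5
```

```bash
python3 -m inch '.01 .003 .05 0 0 0;.01 .003 .1 0 0 0;.01 .003 .13 0 0 0;.01 .003 .144 0 0 0;.01 .003 .144 0 0 0' 0 40 | egrep 'pos|contact'
python3 -m inch '.03 0 0 0 0 0;.05 0 0 0 0 0;.07 0 0 0 0 0;.09 0 0 0 0 0;.11 0 0 0 0 0;.11 0 0 0 0 0'| egrep 'pos|contact'
python3 -m inch '.02 0 0 0 0 0;.04 0 0 0 0 0;.04 0 0 0 0 0'| egrep 'pos|contact'
```

```text
tool_pos: [637.2, 220.5, 116.4]
contact_force: [-0.7, 0.7, 0.7]
tool_pos: [572.3, 219.5, 121.0]
contact_force: [0.7, 0.2, -0.1]
tool_pos: [548.5, 218.8, 120.0]
contact_force: [0.3, 0.5, -0.0]
```

```bash
python3 -m inch '.02 0 0 0 0 0;.04 0 .005 0 0 0;.04 0 .005 0 0 0'| egrep 'pos|contact'
python3 -m inch '.02 0 .008 0 0 0;.035 0 .015 0 0 0;.035 0 .015 0 0 0'| egrep 'pos|contact'
python3 -c "
from h import *
p,d=snap('scene')
cv2.imwrite('pics/s7.png',cv2.resize(p[175:320,330:510],None,fx=4,fy=4)[:,:,::-1])"
```

```text
tool_pos: [524.4, 218.1, 116.0]
contact_force: [0.1, -0.0, -0.3]
tool_pos: [503.4, 217.5, 106.3]
contact_force: [-1.1, -0.2, 0.6]
```

View pics/s7.png

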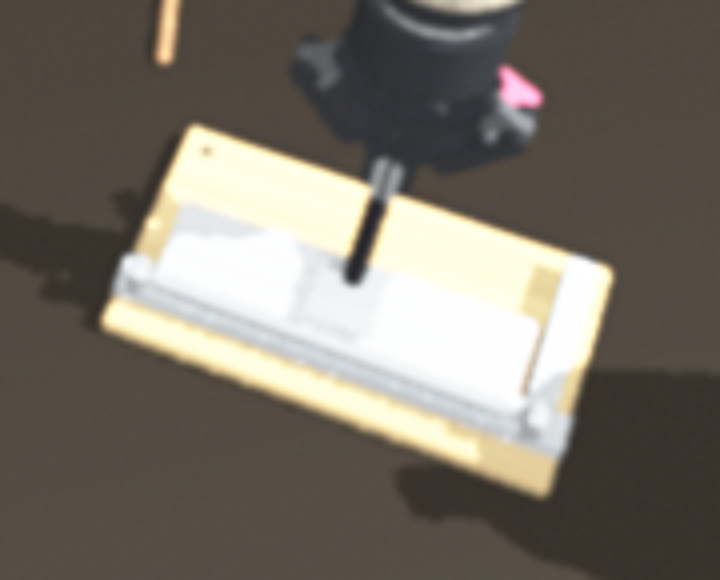

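The lever leans toward the robot under the fingers at crop (370,230) and the bar is coming down. I carry on along the arc.

```bash
python3 -m inch '.015 -.001 .009 0 0 0;.03 -.001 .018 0 0 0;.044 -.002 .03 0 0 0;.058 -.003 .043 0 0 0;.07 -.004 .055 0 0 0;.08 -.004 .062 0 0 0;.08 -.004 .062 0 0 0'| egrep 'pos|contact'
for i in 1 2 3 4 5; do python3 -m inch '0 0 .003 0 0 0;0 0 .005 0 0 0;0 0 .005 0 0 0'| egrep 'pos|contact'; done
```

```text
tool_pos: [455.2, 213.9, 68.6]
contact_force: [-1.3, -0.1, 0.4]
tool_pos: [456.1, 214.0, 66.1]
contact_force: [0.3, -0.3, 0.2]
tool_pos: [455.5, 213.9, 62.7]
contact_force: [-0.5, -0.2, 1.0]
tool_pos: [455.8, 214.0, 60.8]
contact_force: [-3.5, -0.6, 8.5]
tool_pos: [455.9, 214.1, 60.1]
contact_force: [-12.6, -2.3, 30.7]
tool_pos: [456.0, 214.2, 59.5]
contact_force: [-24.1, -5.7, 54.3]
```

```bash
python3 -m inch '0 0 -.03 0 0 0;0 0 -.1 0 0 0;0 0 -.2 0 0 0;0 -.06 -.25 0 0 0;0 -.12 -.25 0 0 0;0 -.18 -.25 0 0 0;0 -.25 -.25 0 0 0;0 -.32 -.25 0 0 0;0 -.4 -.25 0 0 0;0 -.47 -.25 0 0 0;0 -.5 -.25 0 0 0;0 -.5 -.25 0 0 0'| egrep 'time|pos|contact'
python3 - <<'E'
from h import *
p,d=snap('scene');P=pts('scene',d)
X,Y,Z=[P[...,i] for i in range(3)]
m=(p.sum(2)<200)&(Z>38)&(abs(Y-215)<18)&(X>420)&(X<470);print(P[m].mean(0),P[m].min(0),P[m].max(0))
q,e=snap('top')
a=cv2.resize(p[195:305,345:495],(600,440),interpolation=cv2.INTER_CUBIC);b=cv2.resize(q[170:245,150:270],(256,160))
b2=cv2.resize(q,(340,160))
cv2.imwrite('pics/s8.png',np.vstack([a,np.hstack([b,b2])[:,:600-0] if 0 else np.hstack([b,b2,])[:,:596].copy() if 0 else np.pad(np.hstack([b,b2]),((0,0),(0,4),(0,0)))])[:,:,::-1])
E
```

```text
time: 68.02
tool_pos: [462.7, -90.6, 203.5]
contact_force: [-0.5, 0.3, -0.1]
[450.88092157 214.47708007  58.20465568] [432.86166496 210.28391041  53.507394  ] [469.97466226 223.94537821  63.31732646]
```

View pics/s8.png

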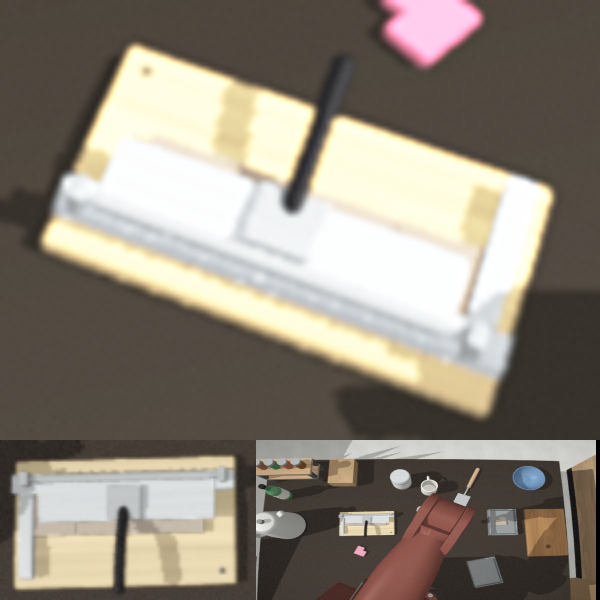

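The clamp is shut: its lever is back at the starting height, the row is under the bar, and the chipped tile is in the tub. I'm handing in the job.

```bash
python3 -c "
from h import *
print(workorder.sign_off())"
```

```text
the job is handed in; nothing more can be done
None
```

I handed the job in at about 68 s: the chipped tile is in the right-hand tub, all four sound tiles are pushed tight against the fence and end stop, and the clamp is shut; no verdict came back.

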